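Clear the turn-over deck and tip the carton onto it

ROBOT

A 7-joint arm with a two-finger parallel gripper is mounted at the origin on the work surface; the furniture and walls round the work are solid. World frame = base frame: x ahead of the robot, y to its left, z up, the work surface at z = 0. Lengths are in m, angles in rad, forces in N, time in s.
With the tool pointing down it reaches from about 0.4 to 0.85 m from the base axis. Payload 4.5 kg.
Tool frame: the origin (TCP) lies between the finger pads; the fingertips stand r.finger_overhang ahead of it and the grasp point (between the pads) lies 8 mm behind it (r.finger_overhang is the distance from the TCP to the fingertips, in m); z points along the fingers, x is the direction in which the jaws open and shut, and the axes are right-handed (so a half turn about z gives the same grasp; the last joint's range is limited). The gripper opens to 88 mm and grips with 3 to 60 N. Pads are 18 mm wide; open, the fingers measure 123 mm over their backs; the gripper's body (75 mm by 187 mm) begins 45 mm behind the grasp point.
Start: joints at [1.264, 0.689, -0.195, 1.565, 0.157, 0.902, -0.215], TCP at [0.209, -0.589, 0.25] pointing down, gripper open.
Joint ranges: [-3.01, 3.01], [-0.46, 2.08], [-1.47, 1.51], [0.13, 2.56], [-1, 4.14], [0.04, 2.09], [-2.66, 2.66]. Speed limits (rad/s): [2.57, 2.57, 3.14, 3.14, 3.14, 3.14, 3.14].

INTERFACE

Orientations are given as a unit quaternion [x, y, z, w].
In Python, from plant import r gives the robot as it stands.
- The arm moves only by the tool move_arm, never from a script. Its argument "targets" is a list that holds one entry, the list of rows, each a list of 7 numbers: the turn, a rotation vector about the world's x, y, z in rad, then the shift along the world's x, y, z in m, then the opening, from 0 (shut) to 1 (fully open). A call has 1 to 5 rows; each row shifts and turns the pose as measured when the row begins; what a row does not reach is not made up. A row lasts 1/10 s, in which the tool goes at most 50 mm and 8.59 degrees, less where a joint would pass 70% of its speed; a pose out of reach is approached as far as the arm can. A call with a gripper value outside its range is refused whole. The fingers move at their own pace and stop on an object; "force" is the grip in N (left out, the last holds). Time passes only in rows, so rows that do not move let the fingers close. It gives the time, the measured TCP pose, the force and the opening at its end, in the units of the state.
- r.get_state(): the state, without advancing time (a new reading comes with each control period).
- r.snapshot(name): name is "scene" or "top" or "wrist"; returns a dict with "frame" (420x560x3 uint8, red, green, blue), "K" (3x3 intrinsics, pixels), "T" (4x4, takes a point from camera to world coordinates). Camera axes: x right, y up, looking along -z (the intrinsics and any distortion apply to the point x, -y, -z); pixel columns grow to the right and rows downward; lengths in m; the calibration is good to about 2 mm. A picture is of the moment at which its call begins. There is no depth.
- r.finish_job(): hands the job in, once; it reports no verdict.
Trained networks look in a picture, given as the dict that the camera call returned (one of the last four; its "shot" number tells which), for a name from the list of things; names that differ only in an ending like _2 or _b are one class to them, and where a whole thing is asked for, a point or a joint stands for the part that bears it (a point fixed in the world has none). Each returns a list of dicts, best first, with "score" (0 to 1); they miss things now and then, are a little off and sometimes report something else, mostly with a low value. They report only what shows in the picture. A call takes as long as a camera call.
- r.find_in(picture, query): "centre" ([row, column] in pixels, amid what is visible of it).
The state is a dict: "clock": time; "q": joint angles; "qd": joint speeds; "joint_torque": joint torques, N m; "tool_pos": TCP position; "eef_rot": TCP orientation; "contact_force": force on the tool from outside, world axes, zero at the start; "moment": the same for the moment, N m; "opening": opening from 0.0 (shut) to 1.0 (fully open).
Only numpy, scipy, OpenCV 4.12 (cv2) and the standard library are available. Lean on these libraries where they do the work, as an engineer would, in place of code of your own. Each camera call takes 0.05 s, during which the arm holds its last target. There are 200 camera calls.

TASK

Clear the low grey turn-over deck first: lay the stapler and the small red and white pack flat on the green mat, side by side. Then slide the filled brown carton, without lifting it, square up against the front step of the deck and centred between the yellow side lines; when it stands there, tip it forward over the step so that it lies on the deck, square and between the lines, with its white label facing up. Leave everything else as and where it stands.

Things in the scene. Friction and masses are not known exactly. Their poses are not given: they have to be found in the camera images.
- carton: Filled rigid brown carton, 87 (x) x 100 (y) x 108 (z) mm, 0.35 to 0.7 kg, evenly loaded, too wide to grip. Origin: centre of its underside at the start. White label on its -x side, which faces the robot; +x faces the step within 0.42 rad. Friction 0.45 to 0.66: pushed under 55 mm high it slides, pushed near its top against the step it tips. Lying as wanted, its +x points down.
- turn_deck: Fixed grey deck, 155 (x) x 180 (y) mm, top 8 mm high, bright nosing in front. Origin: middle of its front step face, at table height; x runs away from the robot into the deck, y left along the step. Step face: x = 0; a carton against it has its origin at x = -43.5 mm, and tips about the step's top edge. Yellow side lines' inner edges: y = +75, -75 mm. Lying carton: origin 51.5 mm high.
- park_mat: Fixed flat green rubber mat with a white border line, 150 (x) x 180 (y) mm, 3 mm thick, lying on the table. Origin: its centre, on the table; z up.
- stapler: Blue-topped desk stapler, closed and rigid, 28 (x) x 131 (y) x 44 mm (z), 0.16 kg, 22 to 28 mm wide at its grip. Origin: centre of its underside, long axis along its y, z up. Starts on the deck.
- pack: Small red and white filled carton pack, rigid, 60 (x) x 88 (y) x 28 mm (z), 0.06 kg. Origin: centre of its underside, long axis along its y, z up. Starts on the deck beside the stapler, about 90 mm between centres.
- packing_tape: Bystander: brown packing tape roll lying flat, 94 mm across, 48 mm high; origin centre of its underside.
- date_stamp: Bystander: date stamp with a turned wooden handle, 27 x 44 mm, 82 mm high; origin centre of its underside.
- glue_stick: Bystander: yellow and white glue stick standing upright, 28 mm across, 99 mm high; origin centre of its underside.
- jig_end (a point): Middle of the far edge, on top, of the fixed tray-folding jig: a brown board 12 mm high to the right of the carton, reaching 221 mm from here towards the robot (the point's -y) and 75 mm to either side (its x). White stops on it are up to 34 mm high; the red grip of its lever reaches 141 mm above the table, 60 to 80 mm from this edge, on the middle line.
- mini_drawers_drawer_top (a joint): Bystander: how far the upper drawer of the grey drawer box stands open towards the deck, m; 0 is shut.
- mini_drawers: Fixed grey two-drawer box, 186 (x) x 193 (y) x 125 mm, its drawers facing the deck (its own -x) and open by at most 15 mm, knobs 20 mm proud; with a white label roll (90 mm across, 42 mm high) and a tally counter on top, 167 mm high in all. Origin: centre of its underside. Stands to the right of the deck, between it and the mat.

How it is judged:
On the way, in this order (a step that is already met when the one before it is completed fails the run):
1. the stapler and the pack lie flat on the mat, let go (x of stapler in the frame of park_mat between -0.075 and 0.075 m and y of stapler in the frame of park_mat between -0.09 and 0.09 m and z of stapler in the frame of park_mat between -0.003 and 0.012 m and angle between each of stapler, pack's own z axis and vertical below 0.15 rad and x of pack in the frame of park_mat between -0.075 and 0.075 m and y of pack in the frame of park_mat between -0.09 and 0.09 m and z of pack in the frame of park_mat between -0.003 and 0.012 m and linear speed of each of stapler, pack below 0.02 m/s and contact force between the fingers and stapler below 0.1 N and contact force between the fingers and pack below 0.1 N), for 0.2 s.
2. the carton stands upright and square against the deck's step, between the yellow lines (x of carton in the frame of turn_deck between -0.054 and -0.034 m and y of carton in the frame of turn_deck between -0.027 and 0.027 m and angle between the x axis of carton and the x axis of turn_deck, either way round below 0.14 rad and angle between carton's own z axis and vertical below 0.06 rad), for 0.1 s.
At the end, for the whole second after the job is handed in: Carton at rest on the deck, label up within 0.1 rad, square within 0.21 rad, within 30 mm of the deck's middle line, its underside at most 35 mm before or 45 mm behind the step; stapler and pack at rest, flat within 0.15 rad, centres over the mat, at most 9 mm above it (angle between carton's own x axis and vertical above 3.04 rad and angle between the z axis of carton and the x axis of turn_deck, either way round below 0.21 rad and x of carton in the frame of turn_deck between -0.035 and 0.045 m and y of carton in the frame of turn_deck between -0.03 and 0.03 m and z of carton in the frame of turn_deck between 0.043 and 0.06 m and x of stapler in the frame of park_mat between -0.075 and 0.075 m and y of stapler in the frame of park_mat between -0.09 and 0.09 m and z of stapler in the frame of park_mat between -0.003 and 0.012 m and angle between each of stapler, pack's own z axis and vertical below 0.15 rad and x of pack in the frame of park_mat between -0.075 and 0.075 m and y of pack in the frame of park_mat between -0.09 and 0.09 m and z of pack in the frame of park_mat between -0.003 and 0.012 m and linear speed of each of stapler, pack, carton below 0.02 m/s); the robot touches nothing.
It fails at once if the carton is lifted instead of slid and tipped (height (world z) of carton above 0.085 m).
It fails at once if the brown packing tape roll is moved more than 30 mm or knocked over (distance of packing_tape from where it was at the start of the episode above 0.03 m or angle between packing_tape's own z axis and vertical above 0.5 rad).
It fails at once if the date stamp is moved more than 30 mm or knocked over (distance of date_stamp from where it was at the start of the episode above 0.03 m or angle between date_stamp's own z axis and vertical above 0.5 rad).
It fails at once if the glue stick is moved more than 30 mm or knocked over (distance of glue_stick from where it was at the start of the episode above 0.03 m or angle between glue_stick's own z axis and vertical above 0.5 rad).
It fails at once if the upper drawer is pulled open (value of joint mini_drawers_drawer_top above 0.04 m).
It also fails if it takes over 72 s, if anything falls off the work surface, if the arm or the gripper's body presses on something with over 40 N, if the wrist force passes 120 N, or if a joint passes its speed limit or range.

## Working session

There is one attempt and no reset: what is moved stays moved. The work goes in short steps, Python scripts to look and compute and a tool call to move; the robot and the scene stay as the last step left them, time stands still between calls to the robot, and variables do not carry over. Pictures are saved under pics/ and viewed, about 8 in all and at most 12, crops included, and the job is handed in when it is done.

Besides the shell and the picture viewer there is one more tool, called after ">>>" in YAML: its name, and indented under it one key for each argument. move_arm: Moves the arm, as the interface text tells. Its arguments: {"type":"object","properties":{"targets":{"type":"array","items":{"type":"array","items":{"type":"array","items":{"type":"number"}}}},"force":{"type":"number"}},"required":["targets"]}

```bash
mkdir -p pics; ls; cat > h.py <<'E'
import numpy as np, cv2
from plant import r
from scipy.spatial.transform import Rotation as R
def ray(p,rc):
    K,T=np.array(p["K"]),np.array(p["T"])
    u,v=rc[1],rc[0]
    d=np.linalg.inv(K)@[u,v,1]; d=np.array([d[0],-d[1],-d[2]])
    return T[:3,3],T[:3,:3]@d
def atz(p,rc,z):
    o,d=ray(p,rc); return o+d*(z-o[2])/d[2]
def proj(p,X):
    K,T=np.array(p["K"]),np.array(p["T"])
    c=T[:3,:3].T@(np.array(X)-T[:3,3]); c=np.array([c[0],-c[1],-c[2]]); h=K@c
    return h[1]/h[2],h[0]/h[2]
def tri(a,b):
    (o1,d1),(o2,d2)=a,b
    d1=d1/np.linalg.norm(d1);d2=d2/np.linalg.norm(d2)
    s=np.linalg.lstsq(np.c_[d1,-d2],o2-o1,rcond=None)[0]
    A=o1+d1*s[0];B=o2+d2*s[1]; return (A+B)/2,np.linalg.norm(A-B)
def save(p,n): cv2.imwrite(f"pics/{n}.png",p["frame"][:,:,::-1])
E
python3 - <<'E'
from h import *
s=r.get_state();print(s["clock"],s["tool_pos"],s["eef_rot"],s["contact_force"],s["opening"],r.finger_overhang)
a=r.snapshot("top");b=r.snapshot("scene")
im=np.hstack([a["frame"],b["frame"]]);
save(a,"top0");save(b,"scene0");print([k for k in a], np.round(a["T"],3).tolist(),np.round(b["T"],3).tolist())
np.set_printoptions(precision=3,suppress=True)
for n in "carton turn_deck park_mat stapler pack packing_tape date_stamp glue_stick mini_drawers".split():
    A=r.find_in(a,n);B=r.find_in(b,n)
    print(n,[(np.round(x["centre"]),round(x["score"],2)) for x in A[:2]],[(np.round(x["centre"]),round(x["score"],2)) for x in B[:2]])
    if A and B: print("   ",*tri(ray(a,A[0]["centre"]),ray(b,B[0]["centre"])), atz(a,A[0]["centre"],0))
print(r.get_state()["clock"])
E
```

```text
pics
0.0 [ 0.20866316 -0.58850764  0.24891814] [ 8.16788087e-01 -5.76937101e-01 -7.55541484e-04 -4.81361575e-04] [ 0.36726418 -0.52787533  0.31218975] 0.9969601726203856 0.011
['frame', 'K', 'T', 'shot'] [[0.014, 0.99, -0.14, 0.349], [-1.0, 0.011, -0.022, 0.029], [-0.02, 0.14, 0.99, 0.981], [0.0, 0.0, 0.0, 1.0]] [[-0.608, 0.573, -0.549, -0.1], [-0.794, -0.427, 0.433, 0.497], [0.014, 0.699, 0.715, 0.843], [0.0, 0.0, 0.0, 1.0]]
carton [(array([224., 208.]), 0.71)] [(array([270., 222.]), 0.85)]
    [0.441 0.201 0.062] 0.002708388698872695 [0.448 0.214 0.   ]
turn_deck [(array([169., 209.]), 0.79)] [(array([244., 168.]), 0.59)]
    [0.591 0.227 0.013] 0.03066234241705503 [0.583 0.217 0.   ]
park_mat [(array([171., 210.]), 0.36)] [(array([230., 367.]), 0.91)]
    [0.363 0.102 0.308] 0.2958487754264609 [0.578 0.216 0.   ]
stapler [(array([154., 193.]), 0.77), (array([147., 229.]), 0.2)] [(array([244., 160.]), 0.71), (array([188., 273.]), 0.18)]
    [0.614 0.252 0.014] 0.004829343754505356 [0.62  0.258 0.   ]
pack [(array([148., 230.]), 0.97)] [(array([223., 190.]), 0.75), (array([247., 155.]), 0.66)]
    [0.632 0.165 0.011] 0.0002602450867978796 [0.635 0.167 0.   ]
packing_tape [(array([287., 175.]), 0.92)] [(array([337., 236.]), 0.72)]
    [0.301 0.265 0.07 ] 0.006165321392662159 [0.3   0.286 0.   ]
date_stamp [(array([171., 386.]), 0.75)] [(array([152., 330.]), 0.58), (array([173., 345.]), 0.19)]
    [ 0.559 -0.187  0.094] 0.00038055468619352796 [ 0.581 -0.21   0.   ]
glue_stick [(array([200., 385.]), 0.64)] [(array([175., 343.]), 0.66), (array([270., 221.]), 0.31)]
    [ 0.505 -0.188  0.06 ] 0.007794403639238551 [ 0.512 -0.205  0.   ]
mini_drawers [(array([158., 320.]), 0.97)] [(array([190., 275.]), 0.85)]
    [ 0.605 -0.052  0.015] 0.008426485405052376 [ 0.612 -0.05   0.   ]
1.0
```

View pics/top0.png

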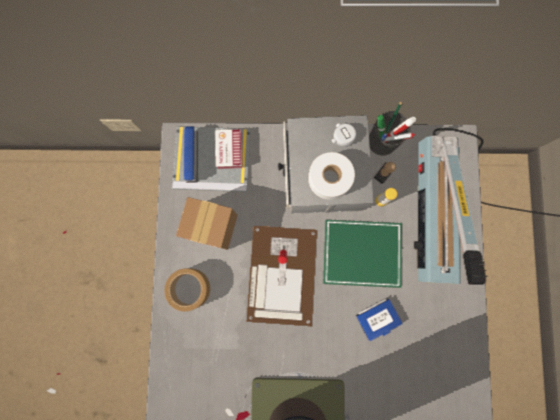

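View pics/scene0.png

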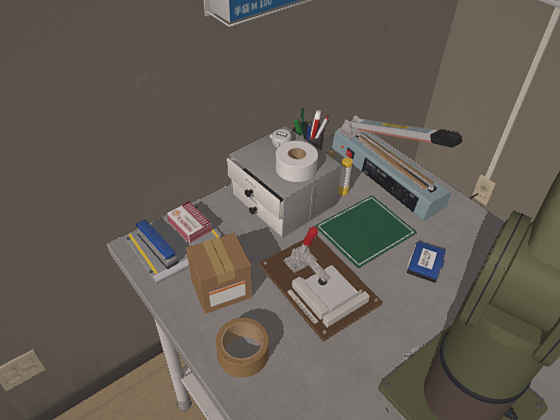

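The top view shows the stapler at (col 187, row 154) and the pack at (230, 148) on the deck, with the nosing at row ~185. The carton is at (207, 222), the tape at (186, 290), the jig in the middle and the mat at (363, 253). The detector's mat hit in the top view was wrong, because it landed on the deck. The scene view agrees with all the others.

```bash
python3 - <<'E'
from h import *
np.set_printoptions(precision=3,suppress=True)
a=r.snapshot("top");f=a["frame"]
hsv=cv2.cvtColor(f,cv2.COLOR_RGB2HSV)
m=cv2.inRange(hsv,(60,80,30),(95,255,200));m[:,:320]=0;m[:,410:]=0;m[:210]=0
m=cv2.morphologyEx(m,cv2.MORPH_OPEN,np.ones((3,3)))
p=np.argwhere(m)[:,::-1].astype(np.float32);b=cv2.boxPoints(cv2.minAreaRect(p))
C=np.array([atz(a,(v,u),.003) for u,v in b]);print("mat",C[:,:2].tolist(),C.mean(0))
q=lambda n,u,v,z:print(n,atz(a,(v,u),z)[:2])
q("nosingL",173,186,.008);q("nosingR",247,188,.008)
q("yelL far",183,128,.008);q("yelL near",179,181,.008);q("yelR far",246,130,.008);q("yelR near",244,183,.008)
for u,v in((188,197),(236,207),(227,249),(178,238)):q("cart top",u,v,.108)
q("stap a",181,128,.044);q("stap b",193,181,.03)
q("drawer face n",285,205,.125);q("drawer face f",285,122,.125);q("knob",281,167,.1);q("knob",281,167,.05);q("drawer nearR",372,206,.125)
q("jig far L",254,227,.012);q("jig far R",317,229,.012);q("lever",282,258,.14)
q("glue top",391,193,.099);q("stamp top",390,166,.082);q("tape",186,290,.048)
# crop deck/carton for view
save({"frame":cv2.resize(f[110:320,150:430],None,fx=2.8,fy=2.8,interpolation=cv2.INTER_CUBIC)},"crop0")
E
```

```text
mat [[0.32270168825520956, -0.06704212352296628], [0.453407911917847, -0.0737123409092314], [0.4475910918941265, -0.23454708264606816], [0.31755655119489845, -0.22493875572639027]] [ 0.385 -0.15   0.003]
nosingL [0.538 0.3  ]
nosingR [0.535 0.123]
yelL far [0.682 0.283]
yelL near [0.55  0.287]
yelR far [0.678 0.129]
yelR near [0.547 0.131]
cart top [0.495 0.239]
cart top [0.475 0.136]
cart top [0.386 0.152]
cart top [0.407 0.257]
stap a [0.67  0.278]
stap b [0.546 0.248]
drawer face n [0.478 0.032]
drawer face f [0.657 0.034]
knob [0.564 0.042]
knob [0.577 0.042]
drawer nearR [ 0.477 -0.148]
jig far L [0.442 0.104]
jig far R [ 0.439 -0.043]
lever [0.368 0.037]
glue top [ 0.51  -0.194]
stamp top [ 0.573 -0.198]
tape [0.297 0.249]
```

View pics/crop0.png

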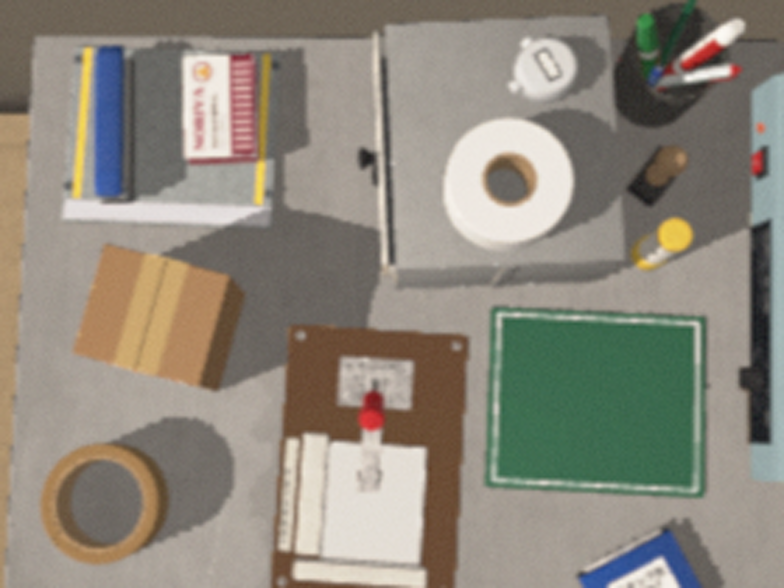

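The crop confirms the mat, the jig and the clear lines around the deck. The deck yaw is about −0.02 with its origin near (0.534, 0.21), and the carton is near (0.44, 0.20) with yaw about −0.2. I'll move above the deck.

>>> move_arm:
  targets:
    - [[0, 0, -0.02, 0.02, 0.038, 0.025, 1], [0, 0, -0.02, 0.02, 0.038, 0.025, 1], [0, 0, -0.02, 0.02, 0.038, 0.025, 1], [0, 0, -0.02, 0.02, 0.038, 0.025, 1], [0, 0, -0.02, 0.02, 0.038, 0.025, 1]]

```text
clock: 1.55
tool_pos: [0.3039, -0.3983, 0.3724]
eef_rot: [0.782, -0.624, -0.003, -0.0]
contact_force: [0.8, -0.6, 0.1]
opening: 1.002
```

>>> move_arm:
  targets:
    - [[0, 0, -0.02, 0.016, 0.042, -0.003, 1], [0, 0, -0.02, 0.016, 0.042, -0.003, 1], [0, 0, -0.02, 0.016, 0.042, -0.003, 1], [0, 0, -0.02, 0.016, 0.042, -0.003, 1], [0, 0, -0.02, 0.016, 0.042, -0.003, 1]]

```text
clock: 2.05
tool_pos: [0.389, -0.1818, 0.3629]
eef_rot: [0.748, -0.664, 0.004, -0.0]
contact_force: [0.4, -0.1, -1.0]
opening: 0.999
```

>>> move_arm:
  targets:
    - [[0, 0, -0.02, 0.016, 0.042, -0.003, 1], [0, 0, -0.02, 0.016, 0.042, -0.003, 1], [0, 0, -0.02, 0.016, 0.042, -0.003, 1], [0, 0, -0.02, 0.016, 0.042, -0.003, 1], [0, 0, -0.02, 0.016, 0.042, -0.003, 1]]

```text
clock: 2.55
tool_pos: [0.471, 0.0371, 0.349]
eef_rot: [0.712, -0.703, 0.006, -0.001]
contact_force: [0.5, 0.2, 0.3]
opening: 0.995
```

>>> move_arm:
  targets:
    - [[0, 0, -0.02, 0.016, 0.042, -0.003, 1], [0, 0, -0.02, 0.016, 0.042, -0.003, 1], [0, 0, -0.02, 0.016, 0.042, -0.003, 1], [0, 0, -0.02, 0.016, 0.042, -0.003, 1], [0, 0, -0.02, 0.016, 0.042, -0.003, 0.6]]

```text
clock: 3.05
tool_pos: [0.5532, 0.2562, 0.3341]
eef_rot: [-0.674, 0.739, -0.008, 0.001]
contact_force: [1.3, -0.6, -0.0]
opening: 0.934
```

```bash
python3 - <<'E'
from h import *
np.set_printoptions(precision=3,suppress=True)
w=r.snapshot("wrist");save(w,"w1");s=r.get_state();print(s["tool_pos"],np.round(w["T"],3).tolist())
for n in "stapler pack carton turn_deck".split():
    A=r.find_in(w,n);print(n,[(np.round(x["centre"]),round(x["score"],2),atz(w,x["centre"],{"stapler":.04,"pack":.036,"carton":.108,"turn_deck":.008}[n])) for x in A[:2]])
E
```

```text
[0.553 0.266 0.333] [[-0.09, 0.95, 0.297, 0.632], [-0.996, -0.089, -0.018, 0.251], [0.009, -0.298, 0.955, 0.47], [0.0, 0.0, 0.0, 1.0]]
stapler [(array([126., 267.]), 0.76, array([0.617, 0.261, 0.04 ]))]
pack [(array([108., 331.]), 0.91, array([0.633, 0.171, 0.036]))]
carton [(array([247., 316.]), 0.69, array([0.458, 0.21 , 0.108]))]
turn_deck [(array([134., 295.]), 0.64, array([0.6  , 0.221, 0.008]))]
```

View pics/w1.png

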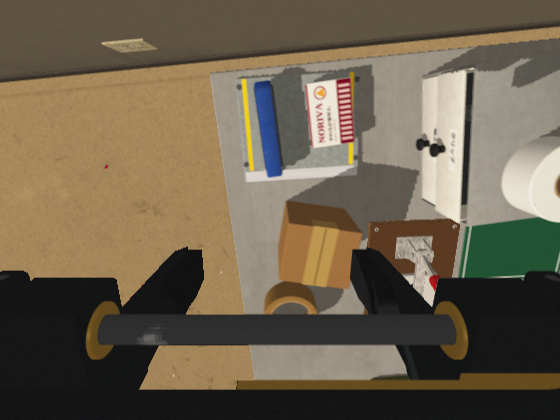

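The wrist view shows the stapler from (263,82) to (275,176) and the pack centred at (331,113). The nosing edge runs from (246,182) to (357,174), and the drawer knobs are at (420,144) and (437,149).

```bash
python3 - <<'E'
from h import *
np.set_printoptions(precision=3,suppress=True)
w=r.snapshot("wrist");t=r.snapshot("top")
q=lambda n,u,v,z:print(n,atz(w,(v,u),z)[:2])
q("nosL",246,182,.0);q("nosR",357,174,.0);q("nosTopL",246,172,.008);q("nosTopR",357,166,.008)
q("yLf",245,80,.008);q("yLn",252,168,.008);q("yRf",352,75,.008);q("yRn",354,162,.008)
q("st f",263,82,.05);q("st n",275,176,.05)
for u,v in((306,82),(351,77),(355,146),(311,148)):q("pack",u,v,.036)
for k,x,y,z in(("knob",420,144,.1),("knob2",437,149,.05),("box",424,72,.125),("boxn",424,205,.125)):q(k,x,y,z)
for n in("stapler","pack","carton"):
    A=r.find_in(w,n);B=r.find_in(t,n)
    if A and B:print(n,*tri(ray(w,A[0]["centre"]),ray(t,B[0]["centre"])))
save(t,"t2")
E
```

```text
nosL [0.531 0.302]
nosR [0.528 0.122]
nosTopL [0.549 0.299]
nosTopR [0.543 0.124]
yLf [0.682 0.284]
yLn [0.555 0.289]
yRf [0.675 0.13 ]
yRn [0.549 0.129]
st f [0.673 0.258]
st n [0.547 0.254]
pack [0.669 0.2  ]
pack [0.67  0.139]
pack [0.577 0.134]
pack [0.58  0.198]
knob [0.58  0.071]
knob2 [0.564 0.023]
box [0.66  0.083]
boxn [0.509 0.074]
stapler [ 0.611  0.264 -0.028] 0.0070821485949926636
pack [0.63  0.172 0.039] 0.0004782570560397478
carton [0.44  0.203 0.05 ] 0.0024385414255929175
```

>>> move_arm:
  targets:
    - [[0, 0, 0.024, 0.0115, -0.002, -0.045, 0.6], [0, 0, 0.024, 0.0115, -0.002, -0.045, 0.6], [0, 0, 0.024, 0.0115, -0.002, -0.045, 0.6], [0, 0, 0.024, 0.0115, -0.002, -0.04, 0.6], [0, 0, 0.024, 0.0115, -0.002, -0.04, 0.6]]

```text
clock: 4.2
tool_pos: [0.6158, 0.2462, 0.1218]
eef_rot: [0.719, -0.695, 0.009, -0.012]
contact_force: [1.3, 0.3, 0.0]
opening: 0.601
```

```bash
python3 - <<'E'
from h import *
np.set_printoptions(precision=3,suppress=True)
w=r.snapshot("wrist");save(w,"w2");s=r.get_state();print(s["tool_pos"],R.from_quat(s["eef_rot"]).as_matrix(),s["opening"])
for n in "stapler pack".split():
    A=r.find_in(w,n);print(n,[(np.round(x["centre"]),round(x["score"],2),atz(w,x["centre"],{"stapler":.045,"pack":.036}[n])) for x in A[:2]])
for x,y,z in ((.610,.256,.052),(.673,.258,.05),(.547,.254,.05)): print(proj(w,(x,y,z)))
E
```

```text
[0.614 0.243 0.114] [[ 0.033 -0.999  0.021]
 [-0.999 -0.033 -0.002]
 [ 0.002 -0.021 -1.   ]] 0.5996425212709205
stapler [(array([220., 264.]), 0.81, array([0.619, 0.257, 0.045]))]
pack [(array([201., 375.]), 0.86, array([0.635, 0.171, 0.036]))]
(np.float64(234.20726095792196), np.float64(264.2783834576083))
(np.float64(148.64723483778087), np.float64(263.593165975432))
(np.float64(305.3669481066271), np.float64(265.0692435340017))
```

View pics/w2.png

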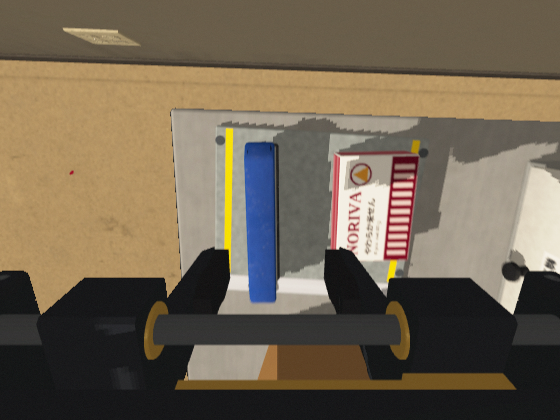

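The wrist view shows the stapler along column 262, rows 143–302. That puts it at (0.612, 0.257), parallel to the hand. I'll descend and grasp.

>>> move_arm:
  targets:
    - [[0, 0, 0, -0.002, 0.014, -0.01, 0.6], [0, 0, 0, 0, 0, -0.03, 0.6], [0, 0, 0, 0, 0, -0.03, 0.6], [0, 0, 0, 0, 0, -0.014, 0.6], [0, 0, 0, 0, 0, 0, 0.6]]

```text
clock: 4.85
tool_pos: [0.6156, 0.2706, 0.0465]
eef_rot: [0.718, -0.695, 0.009, -0.02]
contact_force: [-0.8, 0.6, 0.3]
opening: 0.601
```

>>> move_arm:
  targets:
    - [[0, 0, 0, 0, -0.012, 0, 0.6], [-0.008, 0.02, 0, 0, 0, 0, 0.6], [-0.008, 0.02, 0, 0, 0, 0, 0.6]]

```text
clock: 5.15
tool_pos: [0.6171, 0.2593, 0.0522]
eef_rot: [0.719, -0.695, 0.001, -0.003]
contact_force: [-0.1, 0.1, 0.0]
opening: 0.597
```

```bash
python3 - <<'E'
from h import *
np.set_printoptions(precision=3,suppress=True)
w=r.snapshot("wrist");s=r.get_state();print(s["clock"],s["tool_pos"],R.from_quat(s["eef_rot"]).as_matrix(),s["opening"],s["contact_force"])
A=r.find_in(w,"stapler");print([(x["centre"],x["score"],atz(w,x["centre"],.045)) for x in A])
E
```

```text
5.2 [0.618 0.259 0.052] [[ 0.033 -0.999  0.007]
 [-0.999 -0.033  0.002]
 [-0.001 -0.007 -1.   ]] 0.597575189355425 [1.124 0.093 0.07 ]
[([240.3, 276.6], 0.67, array([0.633, 0.26 , 0.045]))]
```

>>> move_arm:
  targets:
    - [[0, 0, 0, -0.005, -0.002, -0.012, 0.6], [0, 0, 0, 0, 0, -0.012, 0.6], [0, 0, 0, 0, 0, 0, 0.6]]

```text
clock: 5.55
tool_pos: [0.6154, 0.2558, 0.031]
eef_rot: [0.718, -0.696, 0.004, -0.007]
contact_force: [0.1, -0.6, -0.5]
opening: 0.602
```

>>> move_arm:
  targets:
    - [[0, 0, 0, 0, 0, 0, 0.0], [0, 0, 0, 0, 0, 0, 0.0], [0, 0, 0, 0, 0, 0, 0.0], [0, 0, 0, 0, 0, 0, 0.0], [0, 0, 0, 0, 0, 0, 0.0]]
  force: 25

```text
clock: 6.05
tool_pos: [0.6166, 0.2566, 0.0326]
eef_rot: [0.718, -0.696, 0.004, -0.008]
contact_force: [-0.4, 0.2, -2.0]
opening: 0.239
```

>>> move_arm:
  targets:
    - [[0, 0, 0, 0, 0, 0.04, 0.0], [0, 0, 0, 0, 0, 0.045, 0.0], [0, 0, 0, 0, 0, 0.045, 0.0], [0, 0, 0, 0, 0, 0.045, 0.0], [0, 0, 0, 0, 0, 0.04, 0.0]]

```text
clock: 6.55
tool_pos: [0.6093, 0.2525, 0.2455]
eef_rot: [0.718, -0.696, 0.001, 0.002]
contact_force: [-0.1, 0.5, -1.8]
opening: 0.241
```

>>> move_arm:
  targets:
    - [[0, 0, -0.008, -0.021, -0.036, 0, 0.0], [0, 0, -0.008, -0.021, -0.036, 0, 0.0], [0, 0, -0.008, -0.021, -0.036, 0, 0.0], [0, 0, -0.008, -0.021, -0.036, 0, 0.0], [0, 0, -0.008, -0.021, -0.036, 0, 0.0]]

```text
clock: 7.05
tool_pos: [0.5056, 0.0766, 0.2539]
eef_rot: [-0.707, 0.707, -0.003, 0.009]
contact_force: [0.7, -0.5, -2.2]
opening: 0.239
```

>>> move_arm:
  targets:
    - [[0, 0, -0.008, -0.021, -0.036, 0, 0.0], [0, 0, -0.008, -0.021, -0.036, 0, 0.0], [0, 0, -0.008, -0.021, -0.036, 0, 0.0], [0, 0, -0.008, -0.021, -0.036, 0, 0.0], [0, 0, -0.008, 0, 0, 0, 0.0]]

```text
clock: 7.55
tool_pos: [0.4118, -0.079, 0.2539]
eef_rot: [-0.689, 0.725, -0.003, 0.005]
contact_force: [-0.1, -0.9, -1.0]
opening: 0.239
```

```bash
python3 - <<'E'
from h import *
np.set_printoptions(precision=3,suppress=True)
w=r.snapshot("wrist");save(w,"w3");s=r.get_state();print(s["clock"],s["tool_pos"],R.from_quat(s["eef_rot"]).as_matrix(),s["opening"])
f=w["frame"];hsv=cv2.cvtColor(f,cv2.COLOR_RGB2HSV)
m=cv2.inRange(hsv,(60,80,30),(95,255,200));m=cv2.morphologyEx(m,cv2.MORPH_OPEN,np.ones((5,5)))
c=max(cv2.findContours(m,0,1)[0],key=cv2.contourArea)[:,0]
P=np.array([atz(w,(v,u),.003)[:2] for u,v in c],np.float32)
print(cv2.minAreaRect(P),P.min(0),P.max(0))
E
```

```text
7.6 [ 0.414 -0.076  0.254] [[-0.049 -0.999  0.016]
 [-0.999  0.049  0.004]
 [-0.005 -0.015 -1.   ]] 0.2375974955506612
((0.3852595090866089, -0.14878779649734497), (0.1622714102268219, 0.13383521139621735), 87.99463653564453) [ 0.316 -0.232] [ 0.455 -0.069]
```

View pics/w3.png

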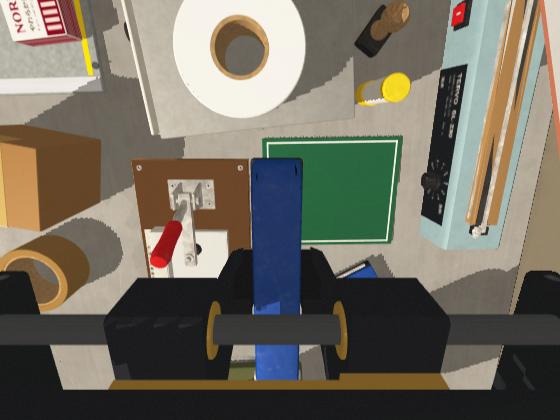

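The wrist view shows the stapler held straight. The mat, at (265–400, 138–242), is centred at (0.385, −0.149).

>>> move_arm:
  targets:
    - [[0, 0, 0, -0.005, -0.015, 0, 0.0], [-0.002, 0.008, 0, -0.004, -0.014, -0.02, 0.0], [-0.002, 0.008, 0, 0, 0, -0.045, 0.0], [0, 0, 0, 0, 0, -0.045, 0.0], [0, 0, 0, 0, 0, -0.035, 0.0]]

```text
clock: 8.1
tool_pos: [0.4156, -0.1027, 0.1103]
eef_rot: [-0.692, 0.722, -0.008, 0.009]
contact_force: [1.0, -0.6, -2.1]
opening: 0.236
```

>>> move_arm:
  targets:
    - [[0, 0, 0, 0, 0, -0.02, 0.0], [0, 0, 0, 0, 0, 0, 0.0]]

```text
clock: 8.3
tool_pos: [0.4165, -0.0994, 0.0857]
eef_rot: [-0.694, 0.72, -0.006, 0.008]
contact_force: [0.5, -0.3, -1.8]
opening: 0.239
```

>>> move_arm:
  targets:
    - [[0, 0.01, 0, -0.006, -0.003, -0.025, 0.0], [0, 0.01, 0, 0, 0, -0.02, 0.0], [0, 0.005, 0, 0, 0, -0.005, 0.0], [0, 0, 0, 0, 0, 0, 0.0]]

```text
clock: 8.7
tool_pos: [0.4221, -0.1007, 0.0656]
eef_rot: [-0.695, 0.719, -0.003, 0.003]
contact_force: [-1.7, -0.1, -1.3]
opening: 0.237
```

```bash
python3 - <<'E'
from h import *
s=r.get_state();print(np.round(s["q"],3),s["tool_pos"],np.round(s["contact_force"],2),np.round(s["joint_torque"],1))
E
```

```text
[ 0.162  0.833 -0.054  2.274  0.965  0.047 -2.443] [ 0.42205069 -0.1006888   0.06558461] [-1.71 -0.08 -1.32] [  0.1 -44.6   0.8  -1.2   0.5  -0.3  -0.6]
```

>>> move_arm:
  targets:
    - [[0, 0, 0, 0, 0, -0.02, 0.0], [0, 0, 0, 0, 0, -0.01, 0.0]]

```text
clock: 8.9
tool_pos: [0.4226, -0.1038, 0.0437]
eef_rot: [-0.698, 0.716, 0.004, -0.006]
contact_force: [-5.7, 1.0, 1.7]
opening: 0.236
```

```bash
python3 - <<'E'
from h import *
s=r.get_state();print(np.round(s["q"],3),s["tool_pos"],np.round(s["contact_force"],2),np.round(s["joint_torque"],1))
E
```

```text
[ 0.163  0.884 -0.05   2.254  1.184  0.047 -2.649] [ 0.42255951 -0.10380304  0.04371875] [-5.67  1.    1.67] [  0.  -47.1   0.7  -3.3   1.1  -0.4   0.4]
```

>>> move_arm:
  targets:
    - [[0, 0, 0, 0, 0, 0.04, 0.0], [0, 0, 0, 0, 0, 0.045, 0.0], [0, 0, 0, 0, 0, 0.045, 0.0], [0, 0, 0, 0, 0, 0.045, 0.0], [0, 0, -0.14, 0, 0, 0.03, 0.0]]

```text
clock: 9.4
tool_pos: [0.4197, -0.1016, 0.2382]
eef_rot: [-0.646, 0.763, 0.008, -0.01]
contact_force: [0.5, -0.4, -1.9]
opening: 0.24
```

>>> move_arm:
  targets:
    - [[0, 0, -0.148, 0, 0, 0, 0.0], [0, 0, -0.148, 0, 0, 0, 0.0], [0, 0, -0.148, 0, 0, 0, 0.0], [0, 0, -0.148, 0, 0, 0, 0.0], [0, 0, -0.148, 0, 0, 0, 0.0]]

```text
clock: 9.9
tool_pos: [0.4221, -0.0989, 0.2499]
eef_rot: [-0.32, 0.947, 0.007, -0.0]
contact_force: [-1.7, 0.8, -2.4]
opening: 0.241
```

>>> move_arm:
  targets:
    - [[0, 0, -0.148, 0, 0, 0, 0.0], [0, 0, -0.148, 0, 0, 0, 0.0], [0, 0, -0.148, 0, 0, 0, 0.0], [0, 0, -0.148, 0, 0, 0, 0.0], [0, 0, -0.148, 0, 0, 0, 0.0]]

```text
clock: 10.4
tool_pos: [0.4234, -0.0935, 0.2573]
eef_rot: [0.048, 0.999, 0.01, 0.011]
contact_force: [-0.5, 0.7, -2.2]
opening: 0.239
```

```bash
cat > st.py <<'E'
from h import *
np.set_printoptions(precision=3,suppress=True)
s=r.get_state();M=R.from_quat(s["eef_rot"]).as_matrix()
print(s["clock"],"q",s["q"],"pos",np.array(s["tool_pos"]),"jawx",M[:,0],"yaw",np.arctan2(M[1,0],M[0,0]),"z",M[:,2],"F",np.array(s["contact_force"]),s["opening"])
E
python3 st.py
```

```text
10.4 q [-0.189  0.47   0.476  2.14  -0.42   0.601 -2.648] pos [ 0.423 -0.094  0.257] jawx [-0.995  0.097 -0.021] yaw 3.044738623515317 z [ 0.023  0.019 -1.   ] F [-0.468  0.708 -2.151] 0.23900025816206247
```

>>> move_arm:
  targets:
    - [[0, 0, 0.149, 0, 0, 0, 0.0], [0, 0, 0.149, 0, 0, 0, 0.0], [0, 0, 0.149, 0, 0, 0, 0.0], [0, 0, 0.149, 0, 0, 0, 0.0], [0, 0, 0.149, 0, 0, 0, 0.0]]

```text
clock: 10.9
tool_pos: [0.4244, -0.086, 0.2628]
eef_rot: [-0.324, 0.946, 0.017, 0.012]
contact_force: [-0.2, -0.2, -1.9]
opening: 0.24
```

>>> move_arm:
  targets:
    - [[0, 0, 0.149, 0, 0, 0, 0.0], [0, 0, 0.149, 0, 0, 0, 0.0], [0, 0, 0.149, 0, 0, 0, 0.0], [0, 0, 0.149, 0, 0, 0, 0.0], [0, 0, 0.149, 0, 0, 0, 0.0]]

```text
clock: 11.4
tool_pos: [0.4245, -0.0796, 0.269]
eef_rot: [-0.647, 0.762, 0.023, 0.012]
contact_force: [0.4, 0.4, -2.4]
opening: 0.238
```

>>> move_arm:
  targets:
    - [[0, 0, 0.149, 0, 0, 0, 0.0], [0, 0, 0.149, 0, 0, 0, 0.0], [0, 0, 0.149, 0, 0, 0, 0.0], [0, 0, 0.149, 0, 0, 0, 0.0], [0, 0, 0.149, 0, 0, 0, 0.0]]

```text
clock: 11.9
tool_pos: [0.4241, -0.074, 0.2754]
eef_rot: [0.881, -0.472, -0.026, -0.008]
contact_force: [-0.0, 0.6, -1.3]
opening: 0.239
```

>>> move_arm:
  targets:
    - [[0, 0, 0.149, 0, 0, 0, 0.0], [0, 0, 0.149, 0, 0, 0, 0.0], [0, 0, 0.149, 0, 0, 0, 0.0], [0, 0, 0.149, 0, 0, 0, 0.0], [0, 0, 0.149, 0, 0, 0, 0.0]]

```text
clock: 12.4
tool_pos: [0.4229, -0.069, 0.2818]
eef_rot: [0.993, -0.116, -0.026, -0.002]
contact_force: [1.1, 0.4, -1.4]
opening: 0.242
```

```bash
python3 st.py
```

```text
12.4 q [ 0.353  0.432 -0.427  2.034  0.233  0.775 -0.447] pos [ 0.423 -0.069  0.282] jawx [ 0.972 -0.23  -0.051] yaw -0.23239364863471765 z [-0.05   0.01  -0.999] F [ 1.15   0.377 -1.39 ] 0.24152877630504177
```

>>> move_arm:
  targets:
    - [[0, -0.01, 0.147, 0, -0.004, -0.003, 0.0], [0, -0.01, 0.147, 0, -0.004, -0.003, 0.0], [0, -0.01, 0.147, 0, -0.004, -0.003, 0.0], [0, -0.01, 0.147, 0, -0.004, -0.003, 0.0], [0, -0.01, 0.147, 0, -0.004, -0.003, 0.0]]

```text
clock: 12.9
tool_pos: [0.4221, -0.0842, 0.2729]
eef_rot: [0.967, 0.255, 0.002, 0.003]
contact_force: [0.5, 0.2, -1.9]
opening: 0.237
```

>>> move_arm:
  targets:
    - [[0, 0, 0.147, -0.006, -0.004, -0.003, 0.0], [0, 0, 0.147, -0.006, -0.004, -0.003, 0.0], [0, 0, 0.147, -0.006, -0.004, -0.003, 0.0], [0, 0, 0.147, -0.006, -0.004, -0.003, 0.0], [0, 0, 0.147, -0.006, -0.004, -0.003, 0.0]]

```text
clock: 13.4
tool_pos: [0.3897, -0.1017, 0.2632]
eef_rot: [0.806, 0.591, 0.005, 0.003]
contact_force: [0.3, -0.4, -1.0]
opening: 0.236
```

>>> move_arm:
  targets:
    - [[0, 0, 0.14, 0, -0.003, -0.005, 0.0], [0, 0, 0.14, 0, -0.003, -0.005, 0.0], [0, 0, 0, 0, 0, 0, 0.0]]

```text
clock: 13.7
tool_pos: [0.3871, -0.1076, 0.2557]
eef_rot: [0.711, 0.703, 0.004, 0.003]
contact_force: [0.7, -0.2, -1.9]
opening: 0.237
```

```bash
python3 st.py
```

```text
13.7 q [ 0.774  0.519 -0.923  2.174  0.634  0.73   0.983] pos [ 0.387 -0.108  0.256] jawx [0.011 1.    0.001] yaw 1.5597406862645953 z [ 0.01   0.001 -1.   ] F [ 0.728 -0.201 -1.911] 0.2365973769349167
```

>>> move_arm:
  targets:
    - [[0, 0, 0, 0.001, 0, -0.03, 0.0], [0, 0, 0, 0.001, 0, -0.04, 0.0], [0, 0, 0, 0.001, 0, -0.04, 0.0], [0, 0, 0, 0, 0, -0.03, 0.0], [0, 0, 0, 0, 0, 0, 0.0]]

```text
clock: 14.2
tool_pos: [0.3946, -0.1073, 0.1175]
eef_rot: [0.717, 0.696, 0.007, 0.009]
contact_force: [-0.1, -0.0, -0.9]
opening: 0.236
```

```bash
python3 st.py
```

```text
14.2 q [ 0.461  0.736 -0.496  2.322  1.224  0.348  0.425] pos [ 0.395 -0.107  0.118] jawx [ 0.03   1.    -0.003] yaw 1.5410528764429827 z [ 0.022 -0.004 -1.   ] F [-0.074 -0.041 -0.875] 0.23625709299282338
```

>>> move_arm:
  targets:
    - [[0, 0.01, 0, 0, 0, -0.015, 0.0], [0, 0.01, 0, 0, 0, -0.015, 0.0], [0, 0.005, 0, 0, 0, -0.015, 0.0], [0, 0, 0, 0, 0, -0.015, 0.0], [0, 0, 0, 0, 0, 0, 0.0]]

```text
clock: 14.7
tool_pos: [0.4025, -0.1076, 0.0641]
eef_rot: [0.722, 0.692, 0.001, 0.009]
contact_force: [-0.2, 0.8, -1.3]
opening: 0.239
```

```bash
python3 st.py
```

```text
14.7 q [ 0.4    0.858 -0.417  2.319  1.589  0.321  0.062] pos [ 0.403 -0.108  0.064] jawx [ 0.041  0.999 -0.011] yaw 1.5293242433836622 z [ 0.014 -0.011 -1.   ] F [-0.211  0.773 -1.339] 0.23895503866418877
```

>>> move_arm:
  targets:
    - [[0.005, 0.005, 0, -0.004, 0, -0.014, 0.0], [0.005, 0.005, 0, -0.003, 0, -0.014, 0.0], [0, 0, 0, 0, 0, -0.005, 0.0], [0, 0, 0, 0, 0, 0, 0.0]]

```text
clock: 15.1
tool_pos: [0.4012, -0.109, 0.037]
eef_rot: [0.724, 0.69, 0.004, 0.008]
contact_force: [0.5, -0.4, -1.2]
opening: 0.236
```

```bash
python3 st.py
```

```text
15.1 q [ 0.443  0.934 -0.478  2.325  1.765  0.39  -0.106] pos [ 0.401 -0.109  0.037] jawx [ 0.048  0.999 -0.005] yaw 1.5224543638064674 z [ 0.017 -0.006 -1.   ] F [ 0.485 -0.35  -1.195] 0.23589985978856579
```

>>> move_arm:
  targets:
    - [[0, 0, 0, 0, 0, -0.006, 0.0], [0, 0, 0, 0, 0, -0.005, 0.0], [0, 0, 0, 0, 0, 0, 0.0]]

```text
clock: 15.4
tool_pos: [0.403, -0.1095, 0.0279]
eef_rot: [0.724, 0.689, 0.005, 0.01]
contact_force: [-0.1, -0.2, 0.5]
opening: 0.233
```

>>> move_arm:
  targets:
    - [[0, 0, 0, 0, 0, 0, 0.5], [0, 0, 0, 0, 0, 0, 0.5], [0, 0, 0, 0, 0, 0, 0.5], [0, 0, 0, 0, 0, 0, 0.5], [0, 0, 0, 0, 0, 0.02, 0.5]]

```text
clock: 15.9
tool_pos: [0.4024, -0.1093, 0.0471]
eef_rot: [0.724, 0.689, 0.004, 0.009]
contact_force: [-1.4, -0.2, 0.3]
opening: 0.5
```

>>> move_arm:
  targets:
    - [[0, 0, 0, 0, 0, 0.03, 0.5], [0, 0, 0, 0, 0, 0.04, 0.5], [0, 0, 0, 0, 0, 0.045, 0.8], [0, 0, 0, 0, 0, 0.045, 0.95], [0, 0, 0, 0, 0, 0.04, 0.95]]

```text
clock: 16.4
tool_pos: [0.4016, -0.112, 0.2135]
eef_rot: [0.724, 0.69, -0.002, 0.011]
contact_force: [1.3, -0.8, 0.1]
opening: 0.75
```

```bash
python3 - <<'E'
exec(open("st.py").read())
t=r.snapshot("top");save(t,"t3");c=r.snapshot("scene")
for n in("stapler","pack","date_stamp","glue_stick"):
  for p in (t,c):print(n,[(np.round(x["centre"]),round(x["score"],2),atz(p,x["centre"],.04)[:2]) for x in r.find_in(p,n)[:2]])
E
```

```text
16.4 q [ 0.612  0.564 -0.707  2.202  0.707  0.597  0.9  ] pos [ 0.402 -0.112  0.214] jawx [ 0.048  0.999 -0.018] yaw 1.5229215183861466 z [ 0.013 -0.019 -1.   ] F [ 1.306 -0.768  0.067] 0.7503472151359314
stapler [(array([256., 347.]), 0.63, array([ 0.375, -0.107]))]
stapler [(array([226., 346.]), 0.7, array([ 0.396, -0.093]))]
pack [(array([146., 228.]), 0.68, array([0.628, 0.167])), (array([228., 207.]), 0.43, array([0.436, 0.209]))]
pack [(array([220., 191.]), 0.71, array([0.612, 0.171]))]
date_stamp [(array([145., 227.]), 0.16, array([0.631, 0.169]))]
date_stamp []
glue_stick [(array([199., 384.]), 0.41, array([ 0.507, -0.194]))]
glue_stick [(array([180., 345.]), 0.73, array([ 0.507, -0.192]))]
```

>>> move_arm:
  targets:
    - [[0, 0, 0, 0, 0, 0.04, 0.95], [0, 0, 0.01, 0.028, 0.035, 0.01, 0.95], [0, 0, 0.01, 0.028, 0.035, 0.0, 0.95], [0, 0, 0.01, 0.028, 0.035, 0, 0.95], [0, 0, 0.01, 0.028, 0.035, 0, 0.95]]

```text
clock: 17.4
tool_pos: [0.5103, 0.021, 0.258]
eef_rot: [0.717, 0.697, -0.009, 0.008]
contact_force: [0.7, 0.1, -0.1]
opening: 0.952
```

>>> move_arm:
  targets:
    - [[0, 0, 0.01, 0.028, 0.035, 0.0, 0.95], [0, 0, 0.01, 0.028, 0.035, 0, 0.95], [0, 0, 0.01, 0.028, 0.035, 0.0, 0.95], [0, 0, 0.01, 0.02, 0.025, 0, 0.95], [0, 0, 0, 0, 0, 0, 0.95]]

```text
clock: 17.9
tool_pos: [0.6178, 0.1636, 0.2521]
eef_rot: [0.7, 0.714, -0.011, 0.005]
contact_force: [-1.0, -0.2, -0.6]
opening: 0.95
```

```bash
python3 - <<'E'
exec(open("st.py").read())
w=r.snapshot("wrist");save(w,"w4")
for n,z in(("pack",.036),("carton",.108)):print(n,[(np.round(x["centre"]),round(x["score"],2),atz(w,x["centre"],z)) for x in r.find_in(w,n)[:2]])
print(proj(w,(.627,.169,.036)))
E
```

```text
17.9 q [ 0.032  0.794 -0.733  1.487  0.582  1.104  0.763] pos [0.618 0.164 0.252] jawx [-0.021  1.    -0.023] yaw 1.5919933210686628 z [-0.008 -0.023 -1.   ] F [-0.977 -0.241 -0.601] 0.9500789933289281
pack [(array([183., 284.]), 0.62, array([0.619, 0.169, 0.036])), (array([155., 331.]), 0.3, array([0.584, 0.223, 0.036]))]
carton [(array([ 34., 330.]), 0.65, array([0.474, 0.202, 0.108]))]
(np.float64(189.4700635483948), np.float64(284.27493736907616))
```

View pics/w4.png

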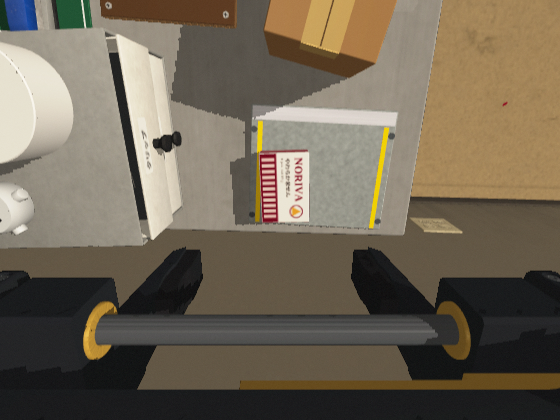

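The wrist view, now flipped, shows the pack at columns 258–309, rows 151–221. That puts it at (0.623, 0.169), aligned with the jaws, and the drawer knobs are clear to the left.

>>> move_arm:
  targets:
    - [[0.01, -0.004, 0, 0.002, 0.003, -0.03, 0.95], [0.01, -0.004, 0, 0.002, 0.002, -0.04, 0.95], [0, 0, 0, 0, 0, -0.04, 0.95], [0, 0, 0, 0, 0, -0.03, 0.95], [0, 0, 0, 0, 0, 0, 0.95]]

```text
clock: 18.55
tool_pos: [0.6181, 0.151, 0.1097]
eef_rot: [0.704, 0.71, -0.006, 0.006]
contact_force: [-0.7, -0.9, 0.2]
opening: 0.95
```

```bash
python3 st.py
```

```text
18.55 q [ 0.01   0.952 -0.63   1.618  0.732  0.83   0.639] pos [0.618 0.151 0.11 ] jawx [-0.007  1.    -0.016] yaw 1.5780960080542497 z [-0.    -0.016 -1.   ] F [-0.709 -0.936  0.247] 0.9504397244662458
```

>>> move_arm:
  targets:
    - [[0.008, 0, 0.01, 0.003, 0.01, 0, 0.95], [0.008, 0, 0.01, 0.003, 0.009, 0, 0.95], [0, 0, 0, 0, 0.003, -0.025, 0.95], [0, 0, 0, 0, 0.002, -0.02, 0.95], [0, 0, 0, 0, 0, 0, 0.95]]

```text
clock: 19.05
tool_pos: [0.6296, 0.178, 0.073]
eef_rot: [0.698, 0.716, 0.007, 0.002]
contact_force: [-0.5, 0.3, -0.1]
opening: 0.951
```

```bash
python3 st.py
```

```text
19.05 q [-0.029  1.015 -0.613  1.589  0.769  0.776  0.617] pos [0.63  0.178 0.073] jawx [-0.026  1.     0.007] yaw 1.5971107273645067 z [ 0.013  0.007 -1.   ] F [-0.523  0.258 -0.078] 0.9514054922538521
```

>>> move_arm:
  targets:
    - [[0, 0, 0, -0.005, -0.008, 0, 0.95], [0, 0, 0, 0, 0, -0.02, 0.95], [0, 0, 0, 0, 0, -0.018, 0.95], [0, 0, 0, 0, 0, 0, 0.95]]

```text
clock: 19.45
tool_pos: [0.6281, 0.1706, 0.0411]
eef_rot: [0.698, 0.716, 0.012, 0.004]
contact_force: [-0.0, -1.1, -0.8]
opening: 0.947
```

```bash
python3 st.py
```

```text
19.45 q [-0.033  1.05  -0.577  1.617  0.816  0.703  0.582] pos [0.628 0.171 0.041] jawx [-0.026  1.     0.011] yaw 1.5964605087064907 z [ 0.022  0.011 -1.   ] F [-0.008 -1.123 -0.767] 0.9472136063756004
```

>>> move_arm:
  targets:
    - [[-0.005, 0.01, 0, -0.002, 0, -0.01, 0.95], [-0.005, 0.01, 0, -0.002, 0, -0.008, 0.95], [0, 0, 0, 0, 0, 0, 0.95]]

```text
clock: 19.75
tool_pos: [0.6248, 0.1707, 0.0238]
eef_rot: [0.698, 0.716, 0.002, 0.001]
contact_force: [-0.8, -0.9, 0.3]
opening: 0.956
```

>>> move_arm:
  targets:
    - [[0, 0, 0, 0, 0, 0, 0.5], [0, 0, 0, 0, 0, 0, 0.5], [0, 0, 0, 0, 0, 0, 0.5], [0, 0, 0, 0, 0, 0, 0.5]]
  force: 15

```text
clock: 20.15
tool_pos: [0.6252, 0.1712, 0.0244]
eef_rot: [0.698, 0.716, 0.002, 0.001]
contact_force: [0.3, -0.1, -0.2]
opening: 0.68
```

```bash
python3 st.py
```

```text
20.15 q [-0.042  1.078 -0.569  1.605  0.818  0.707  0.58 ] pos [0.625 0.171 0.024] jawx [-0.025  1.     0.002] yaw 1.5958710772110754 z [ 0.004  0.002 -1.   ] F [ 0.334 -0.052 -0.215] 0.6797702043922127
```

>>> move_arm:
  targets:
    - [[0, 0, 0, 0, 0, 0.04, 0.5], [0, 0, 0, 0, 0, 0.045, 0.5], [0, 0, 0, 0, 0, 0.045, 0.5], [0, 0, 0, 0, 0, 0.045, 0.5], [0, 0, 0, 0, 0, 0.045, 0.5]]

```text
clock: 20.65
tool_pos: [0.6191, 0.1679, 0.2441]
eef_rot: [0.697, 0.717, -0.006, -0.002]
contact_force: [1.7, 0.5, -1.4]
opening: 0.681
```

>>> move_arm:
  targets:
    - [[0, 0, -0.006, -0.023, -0.037, 0, 0.5], [0, 0, -0.006, -0.023, -0.037, 0, 0.5], [0, 0, -0.006, -0.023, -0.037, 0, 0.5], [0, 0, -0.006, -0.023, -0.037, 0, 0.5], [0, 0, -0.006, -0.023, -0.037, 0, 0.5]]

```text
clock: 21.15
tool_pos: [0.5058, -0.0115, 0.2549]
eef_rot: [0.705, 0.709, 0.007, 0.001]
contact_force: [0.8, -0.4, -0.3]
opening: 0.675
```

>>> move_arm:
  targets:
    - [[0, 0, -0.006, -0.023, -0.037, 0, 0.5], [0, 0, -0.006, -0.023, -0.037, 0, 0.5], [0, 0, -0.006, -0.023, -0.037, 0, 0.5], [0, 0, -0.006, -0.023, -0.037, 0, 0.5], [0, 0, 0, 0, 0, 0, 0.5]]

```text
clock: 21.65
tool_pos: [0.4041, -0.171, 0.2552]
eef_rot: [0.717, 0.697, 0.003, 0.002]
contact_force: [0.6, -0.1, -0.7]
opening: 0.68
```

```bash
python3 st.py
```

```text
21.65 q [ 0.842  0.544 -0.833  2.079  0.587  0.759  1.182] pos [ 0.404 -0.171  0.255] jawx [0.029 1.    0.002] yaw 1.54171910885844 z [ 0.007  0.001 -1.   ] F [ 0.552 -0.072 -0.654] 0.6798922058218054
```

>>> move_arm:
  targets:
    - [[0, 0, 0, -0.003, -0.015, -0.02, 0.5], [0, 0, 0, -0.002, -0.014, -0.04, 0.5], [0, 0, 0, 0, 0, -0.045, 0.5], [0, 0, 0, 0, 0, -0.04, 0.5], [0, 0, 0, 0, 0, 0, 0.5]]

```text
clock: 22.15
tool_pos: [0.402, -0.2024, 0.1088]
eef_rot: [0.719, 0.695, 0.006, 0.007]
contact_force: [-0.8, 0.0, -0.7]
opening: 0.682
```

```bash
python3 st.py
```

```text
22.15 q [ 0.668  0.773 -0.486  2.204  1.025  0.387  0.858] pos [ 0.402 -0.202  0.109] jawx [ 0.034  0.999 -0.001] yaw 1.5366883229192885 z [ 0.017 -0.002 -1.   ] F [-0.811  0.032 -0.686] 0.6817954543676409
```

>>> move_arm:
  targets:
    - [[0, 0.008, 0, -0.002, 0, -0.02, 0.5], [0, 0.008, 0, -0.002, 0, -0.02, 0.5], [0, 0.008, 0, -0.002, 0, -0.02, 0.5], [0, 0, 0, 0, 0, -0.012, 0.5], [0, 0, 0, 0, 0, 0, 0.5]]

```text
clock: 22.65
tool_pos: [0.4048, -0.2007, 0.041]
eef_rot: [0.717, 0.697, 0.001, 0.005]
contact_force: [-0.5, -0.0, -0.5]
opening: 0.679
```

```bash
python3 st.py
```

```text
22.65 q [ 0.491  0.893 -0.217  2.22   1.393  0.173  0.506] pos [ 0.405 -0.201  0.041] jawx [ 0.029  1.    -0.005] yaw 1.5414507604778163 z [ 0.008 -0.005 -1.   ] F [-0.471 -0.033 -0.508] 0.6793996351219068
```

>>> move_arm:
  targets:
    - [[0.002, 0.004, 0, -0.002, 0, -0.011, 0.5], [0.002, 0.004, 0, -0.002, 0, -0.009, 0.5], [0, 0, 0, 0, 0, 0, 0.5]]

```text
clock: 22.95
tool_pos: [0.4068, -0.2009, 0.0253]
eef_rot: [0.717, 0.697, 0.003, 0.006]
contact_force: [0.5, -0.8, -0.6]
opening: 0.68
```

```bash
python3 st.py
```

```text
22.95 q [ 0.49   0.928 -0.215  2.218  1.613  0.172  0.292] pos [ 0.407 -0.201  0.025] jawx [ 0.028  1.    -0.004] yaw 1.542960207339333 z [ 0.013 -0.005 -1.   ] F [ 0.467 -0.771 -0.592] 0.6795670997715479
```

>>> move_arm:
  targets:
    - [[0, 0.004, 0, 0, 0, -0.006, 0.5], [0, 0, 0, 0, 0, -0.001, 0.5], [0, 0, 0, 0, 0, 0, 0.5], [0, 0, 0, 0, 0, 0, 0.8], [0, 0, 0, 0, 0, 0, 0.8]]

```text
clock: 23.45
tool_pos: [0.4102, -0.2015, 0.0214]
eef_rot: [0.717, 0.697, 0.004, 0.008]
contact_force: [0.4, -0.2, -0.6]
opening: 0.796
```

>>> move_arm:
  targets:
    - [[0, 0, 0, 0, 0, 0, 0.8], [0, 0, 0, 0, 0, 0, 0.8], [0, 0, 0, 0, 0, 0.03, 0.8], [0, 0, 0, 0, 0, 0.04, 0.8], [0, 0, 0, 0, 0, 0.045, 0.8]]

```text
clock: 23.95
tool_pos: [0.4071, -0.2042, 0.1007]
eef_rot: [0.716, 0.698, -0.005, 0.006]
contact_force: [1.1, -1.1, -0.7]
opening: 0.8
```

>>> move_arm:
  targets:
    - [[0, 0, 0, 0, 0, 0.045, 0.7], [0, 0, 0, 0, 0, 0.045, 0.7], [0, 0, 0, 0, 0, 0.01, 0.7]]

```text
clock: 24.25
tool_pos: [0.4063, -0.2034, 0.2071]
eef_rot: [0.716, 0.698, -0.004, 0.006]
contact_force: [1.0, 0.0, -0.2]
opening: 0.698
```

```bash
python3 - <<'E'
exec(open("st.py").read())
t=r.snapshot("top");w=r.snapshot("wrist")
save({"frame":np.hstack([cv2.resize(t["frame"][120:330,150:430],(560,420)),w["frame"]])[:, :]},"c5")
im=cv2.imread("pics/c5.png");cv2.imwrite("pics/c5.png",cv2.resize(im,(800,300)))
for n,z in(("stapler",.03),("pack",.031)):
  for p in (t,w):print(n,[(np.round(x["centre"]),round(x["score"],2),atz(p,x["centre"],z)[:2]) for x in r.find_in(p,n)[:2]])
E
```

```text
24.25 q [ 0.801  0.619 -0.703  2.101  0.688  0.657  1.167] pos [ 0.406 -0.203  0.207] jawx [ 0.026  1.    -0.015] yaw 1.5451102289120904 z [ 0.002 -0.015 -1.   ] F [ 1.016  0.04  -0.161] 0.6979880762772791
stapler [(array([243., 346.]), 0.7, array([ 0.407, -0.108])), (array([256., 389.]), 0.65, array([ 0.378, -0.204]))]
stapler [(array([183., 364.]), 0.77, array([ 0.402, -0.111]))]
pack [(array([256., 387.]), 0.61, array([ 0.379, -0.199]))]
pack [(array([186., 283.]), 0.76, array([ 0.403, -0.199]))]
```

View pics/c5.png

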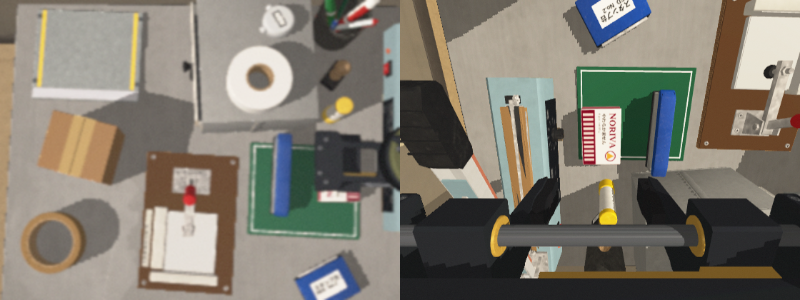

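Both items lie on the mat side by side, and the deck is clear. Next I'll measure the deck lines and the carton from the top view.

```bash
cat > deck.py <<'E'
from h import *
np.set_printoptions(precision=3,suppress=True)
t=r.snapshot("top");f=t["frame"];hsv=cv2.cvtColor(f,cv2.COLOR_RGB2HSV)
y=cv2.inRange(hsv,(22,120,120),(34,255,255))
for nm,c0,c1 in(("L",170,200),("R",232,256)):
    m=np.zeros_like(y);m[118:186,c0:c1]=y[118:186,c0:c1];p=np.argwhere(m)
    W=np.array([atz(t,q,.008)[:2] for q in p]);k=np.polyfit(W[:,0],W[:,1],1);print(nm,len(p),"slope",k[0],"y at .53,.61",np.polyval(k,[.53,.61]),W[:,0].min(),W[:,0].max())
for c in(185,200,215,230,240): print(c,[int(f[q,c].sum()) for q in range(176,198)])
b=cv2.inRange(hsv,(5,70,90),(20,255,255));b[:,:165]=0;b[:,250:]=0;b[:186]=0;b[262:]=0
c=max(cv2.findContours(cv2.morphologyEx(b,cv2.MORPH_OPEN,np.ones((3,3))),0,2)[0],key=cv2.contourArea)
box=cv2.boxPoints(cv2.minAreaRect(c));print(box.tolist());W=np.array([atz(t,(v,u),.108)[:2] for u,v in box]);print(W,W.mean(0))
print(cv2.approxPolyDP(c,3,True)[:,0].tolist())
E
python3 deck.py
```

```text
L 125 slope -0.030879530387738986 y at .53,.61 [0.293 0.29 ] 0.5552610960058252 0.6847205134026699
R 131 slope -0.028713629589660814 y at .53,.61 [0.136 0.134] 0.5494868506107008 0.6807659952269023
185 [507, 504, 509, 508, 526, 586, 665, 679, 676, 674, 676, 656, 563, 456, 468, 485, 481, 482, 483, 477, 480, 480]
200 [513, 498, 499, 494, 501, 546, 626, 670, 679, 677, 678, 674, 651, 547, 471, 484, 490, 488, 497, 488, 488, 484]
215 [504, 507, 505, 507, 494, 507, 548, 656, 675, 676, 677, 678, 655, 593, 482, 481, 484, 481, 484, 474, 472, 404]
230 [499, 496, 502, 507, 499, 495, 532, 598, 669, 679, 677, 681, 688, 656, 492, 347, 304, 305, 306, 306, 298, 302]
240 [505, 511, 517, 521, 520, 528, 530, 564, 666, 650, 524, 458, 447, 442, 377, 317, 303, 300, 304, 296, 304, 314]
[[175.20751953125, 235.77359008789062], [186.9056396484375, 194.8302001953125], [238.67922973632812, 209.62265014648438], [226.98110961914062, 250.5660400390625]]
[[0.412 0.263]
 [0.5   0.242]
 [0.469 0.13 ]
 [0.382 0.152]] [0.441 0.197]
[[187, 197], [176, 235], [227, 248], [236, 219], [234, 211]]
```

>>> move_arm:
  targets:
    - [[0, -0.05, 0, 0.002, 0.04, 0.012, 0.6], [0, -0.05, 0, 0.002, 0.042, 0.012, 0.6], [0, -0.05, 0, 0.002, 0.045, 0.01, 0.6], [0, -0.05, 0, 0.002, 0.045, 0.01, 0.6], [0, -0.05, 0, -0.005, 0.045, 0, 0.6]]

```text
clock: 25.1
tool_pos: [0.4091, 0.0035, 0.2415]
eef_rot: [0.716, 0.688, 0.08, 0.083]
contact_force: [2.2, -0.2, 0.2]
opening: 0.604
```

>>> move_arm:
  targets:
    - [[0, -0.05, 0, -0.01, 0.045, 0, 0.6], [0, -0.05, 0, -0.01, 0.045, 0, 0.6], [0, -0.05, 0, -0.01, 0.045, 0, 0.6], [0, -0.05, 0, -0.01, 0.045, 0, 0.6], [0, -0.05, 0, 0, 0, 0, 0.6]]

```text
clock: 25.6
tool_pos: [0.3906, 0.0957, 0.2376]
eef_rot: [0.707, 0.683, 0.12, 0.138]
contact_force: [0.5, -0.4, -0.8]
opening: 0.603
```

```bash
python3 st.py
```

```text
25.6 q [-0.312  0.397 -0.298  2.512  1.726  0.339 -0.718] pos [0.391 0.096 0.238] jawx [ 0.038  0.999 -0.018] yaw 1.5328993379061646 z [ 0.359 -0.031 -0.933] F [ 0.467 -0.39  -0.762] 0.6028125778421722
```

>>> move_arm:
  targets:
    - [[0, 0, 0, -0.005, 0.03, -0.02, 0.6], [0, 0, 0, -0.007, 0.03, -0.02, 0.6], [0, 0, 0, -0.008, 0.028, -0.02, 0.6], [0, 0, 0, -0.008, 0.0, -0.02, 0.6], [0, 0, 0, 0, 0, 0, 0.6]]

```text
clock: 26.1
tool_pos: [0.3584, 0.19, 0.1516]
eef_rot: [0.705, 0.686, 0.119, 0.136]
contact_force: [-0.1, -1.0, 0.4]
opening: 0.598
```

```bash
python3 st.py
```

```text
26.1 q [-0.468  0.702 -0.599  2.557  1.883  0.716 -1.26 ] pos [0.358 0.19  0.152] jawx [ 0.031  0.999 -0.02 ] yaw 1.5400716118706286 z [ 0.354 -0.029 -0.935] F [-0.142 -0.975  0.375] 0.5976718436422183
```

>>> move_arm:
  targets:
    - [[0, 0, 0, -0.004, 0.007, -0.02, 0.6], [0, 0, 0, -0.002, 0.006, -0.025, 0.6], [0, 0, 0, 0, 0, -0.025, 0.6], [0, 0, 0, 0, 0, 0, 0.6]]

```text
clock: 26.5
tool_pos: [0.3532, 0.2, 0.0839]
eef_rot: [0.703, 0.689, 0.108, 0.139]
contact_force: [-0.7, -0.8, -0.6]
opening: 0.6
```

```bash
python3 st.py
```

```text
26.5 q [-0.265  1.101 -1.141  2.558  1.739  1.292 -1.234] pos [0.353 0.2   0.084] jawx [ 0.028  0.999 -0.039] yaw 1.5432062575147 z [ 0.343 -0.046 -0.938] F [-0.738 -0.757 -0.553] 0.5997004264945014
```

>>> move_arm:
  targets:
    - [[0.02, 0, 0, 0, 0.002, -0.012, 0.6], [0.02, 0, 0, 0, 0.002, -0.012, 0.6], [0, 0, 0, 0, 0, -0.006, 0.6], [0, 0, 0, 0, 0, 0, 0.6]]

```text
clock: 26.9
tool_pos: [0.3589, 0.2045, 0.0582]
eef_rot: [0.703, 0.689, 0.12, 0.13]
contact_force: [-0.4, -1.2, -0.3]
opening: 0.603
```

```bash
python3 st.py
```

```text
26.9 q [-0.183  1.31  -1.357  2.56   1.73   1.569 -1.19 ] pos [0.359 0.205 0.058] jawx [ 0.021  1.    -0.01 ] yaw 1.549558944010229 z [ 0.347 -0.017 -0.938] F [-0.44  -1.156 -0.28 ] 0.6029791455068159
```

>>> move_arm:
  targets:
    - [[0, 0, 0, 0.008, 0, -0.004, 0.6], [0, 0, 0, 0.008, 0, -0.004, 0.6], [0, 0, 0, 0.008, 0, 0, 0.6], [0, 0, 0, 0.008, 0, 0, 0.6], [0, 0, 0, 0, 0, 0, 0.6]]

```text
clock: 27.4
tool_pos: [0.3959, 0.2029, 0.0603]
eef_rot: [0.696, 0.694, 0.123, 0.138]
contact_force: [-0.1, -0.5, -1.3]
opening: 0.598
```

```bash
python3 st.py; python3 deck.py | tail -6; python3 - <<'E'
from h import *
t=r.snapshot("top");c=r.snapshot("scene");im=np.hstack([cv2.resize(t["frame"][110:290,150:290],(327,420)),c["frame"][150:390,50:370]. copy() if 0 else cv2.resize(c["frame"][190:370,90:330],(560,420))]);save({"frame":cv2.resize(im,None,fx=.88,fy=.88)},"p6")
E
```

```text
27.4 q [-0.099  1.296 -1.338  2.482  1.767  1.538 -1.019] pos [0.396 0.203 0.06 ] jawx [ 0.007  1.    -0.02 ] yaw 1.5636202705297728 z [ 0.363 -0.022 -0.931] F [-0.07  -0.477 -1.322] 0.5982322735009042
L 111 slope -0.030405653050675135 y at .53,.61 [0.293 0.29 ] 0.5552610960058252 0.6847205134026699Traceback (most recent call last):
  File "deck.py", line 7, in <module>
    W=np.array([atz(t,q,.008)[:2] for q in p]);k=np.polyfit(W[:,0],W[:,1],1);print(nm,len(p),"slope",k[0],"y at .53,.61",np.polyval(k,[.53,.61]),W[:,0].min(),W[:,0].max())
                                                            ~^^^^^
IndexError: too many indices for array: array is 1-dimensional, but 2 were indexed
```

View pics/p6.png

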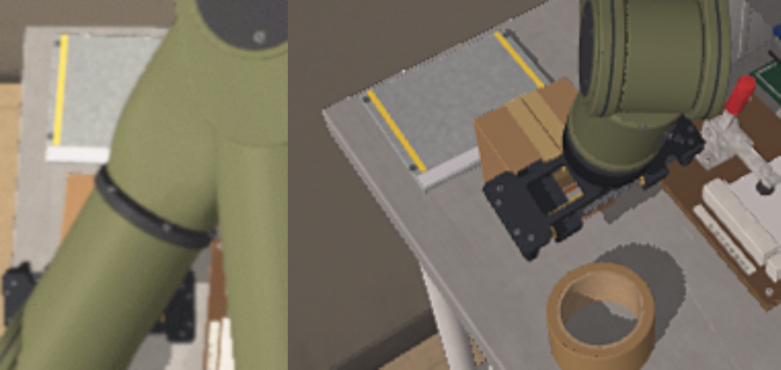

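The view shows the two open fingers on the carton's label face with the carton about square. Its top far-left corner is at scene (col 181, row 248). The arm hides it in the top view.

```bash
python3 - <<'E'
from h import *
np.set_printoptions(precision=3,suppress=True)
c=r.snapshot("scene");print(atz(c,(248.5,181.1),.108))
f=c["frame"];hsv=cv2.cvtColor(f,cv2.COLOR_RGB2HSV)
# predicted corners for a square carton at x .452, several y
for y in(.195,.205,.215):
    print(y,[np.round(proj(c,(.452+dx,y+dy,z)),0) for dx,dy,z in((.0435,.05,.108),(-.0435,.05,.108),(.0435,.05,0),(-.0435,.05,0))])
save({"frame":cv2.resize(f[215:320,150:310],None,fx=4.9,fy=4.9,interpolation=cv2.INTER_CUBIC)},"p7")
E
```

```text
[0.499 0.251 0.108]
0.195 [array([248., 185.]), array([277., 209.]), array([282., 191.]), array([311., 214.])]
0.205 [array([250., 180.]), array([280., 205.]), array([284., 187.]), array([313., 209.])]
0.215 [array([253., 176.]), array([283., 200.]), array([287., 182.]), array([316., 205.])]
```

View pics/p7.png

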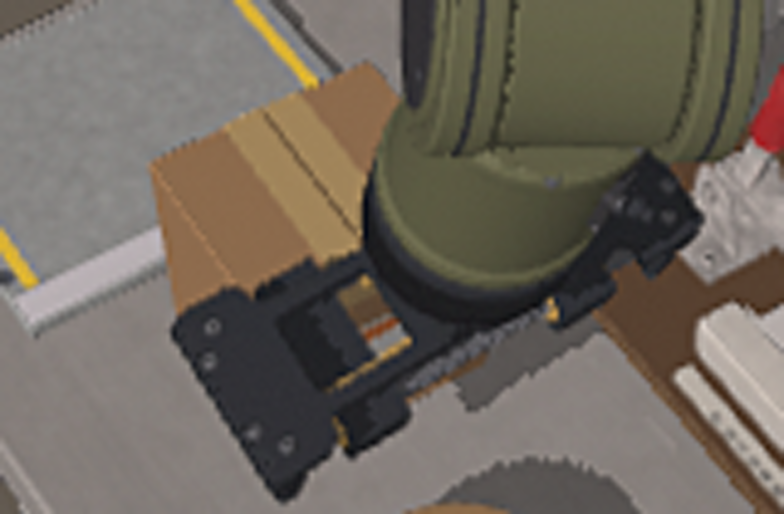

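>>> move_arm:
  targets:
    - [[0, 0, -0.004, 0.005, 0.003, -0.006, 0.6], [0, 0, -0.004, 0.005, 0.005, -0.005, 0.6], [0, 0, -0.004, 0.005, 0.005, -0.003, 0.6], [0, 0, -0.004, 0.005, 0.004, 0, 0.6]]

```text
clock: 28.0
tool_pos: [0.4114, 0.2193, 0.0432]
eef_rot: [0.699, 0.692, 0.117, 0.137]
contact_force: [-3.9, -2.3, 1.7]
opening: 0.604
```

```bash
python3 st.py;  cat > cs.py <<'E'
from h import *
np.set_printoptions(precision=3,suppress=True)
c=r.snapshot("scene");f=c["frame"];hsv=cv2.cvtColor(f,cv2.COLOR_RGB2HSV)
b=cv2.inRange(hsv,(5,70,60),(22,200,255));b[:200]=0;b[330:]=0;b[:,:140]=0;b[:,270:]=0
k=max(cv2.findContours(cv2.morphologyEx(b,cv2.MORPH_OPEN,np.ones((3,3))),0,2)[0],key=cv2.contourArea)
ap=cv2.approxPolyDP(k,2.5,True)[:,0]
for u,v in ap: print((int(u),int(v)),atz(c,(v,u),.108)[:2],atz(c,(v,u),0)[:2])
E
python3 cs.py
```

```text
28.0 q [-0.094  1.333 -1.317  2.402  1.792  1.532 -0.947] pos [0.411 0.219 0.043] jawx [ 0.015  1.    -0.026] yaw 1.5556414203266606 z [ 0.354 -0.03  -0.935] F [-3.902 -2.317  1.691] 0.6038989252354336
(213, 228) [0.507 0.174] [0.597 0.127]
(175, 246) [0.511 0.257] [0.601 0.222]
(180, 277) [0.441 0.287] [0.52  0.256]
(189, 278) [0.429 0.275] [0.507 0.243]
(209, 269) [0.425 0.235] [0.502 0.197]
```

>>> move_arm:
  targets:
    - [[0, 0, -0.005, 0.005, 0.003, 0.004, 0.6], [0, 0, -0.005, 0.006, 0.003, 0.002, 0.6], [0, 0, -0.005, 0.006, 0.003, 0, 0.6]]

```text
clock: 28.35
tool_pos: [0.4285, 0.2291, 0.0479]
eef_rot: [0.704, 0.687, 0.114, 0.137]
contact_force: [-2.5, -1.0, 0.1]
opening: 0.598
```

```bash
python3 st.py; python3 cs.py
```

```text
28.35 q [-0.077  1.319 -1.321  2.338  1.774  1.508 -0.88 ] pos [0.429 0.229 0.048] jawx [ 0.03   0.999 -0.027] yaw 1.5406374942118843 z [ 0.349 -0.036 -0.936] F [-2.468 -1.009  0.107] 0.5978018169673487
(197, 228) [0.526 0.199] [0.618 0.156]
(168, 242) [0.528 0.263] [0.62  0.229]
(173, 270) [0.463 0.289] [0.545 0.259]
(177, 273) [0.452 0.287] [0.533 0.256]
(198, 264) [0.447 0.245] [0.528 0.208]
(200, 241) [0.493 0.213] [0.581 0.171]
```

>>> move_arm:
  targets:
    - [[0, 0, 0, 0.005, 0, 0, 0.6], [0, 0, 0, 0.004, 0, 0, 0.6], [0, 0, 0, 0, 0, 0, 0.6]]

```text
clock: 28.7
tool_pos: [0.4295, 0.2289, 0.0477]
eef_rot: [0.702, 0.691, 0.109, 0.13]
contact_force: [-1.1, -0.8, 1.2]
opening: 0.601
```

```bash
python3 st.py; python3 cs.py
```

```text
28.7 q [-0.061  1.318 -1.326  2.325  1.763  1.489 -0.842] pos [0.43  0.229 0.048] jawx [ 0.02   0.999 -0.027] yaw 1.5506087737947427 z [ 0.332 -0.032 -0.943] F [-1.123 -0.832  1.22 ] 0.6006555799379986
(195, 229) [0.526 0.204] [0.618 0.161]
(167, 242) [0.529 0.265] [0.622 0.231]
(176, 272) [0.455 0.287] [0.537 0.256]
(197, 264) [0.448 0.247] [0.529 0.21 ]
(200, 236) [0.505 0.206] [0.593 0.163]
(195, 235) [0.513 0.212] [0.603 0.17 ]
```

>>> move_arm:
  targets:
    - [[0, 0, 0, 0.008, 0, 0, 0.6]]

```text
clock: 28.85
tool_pos: [0.4312, 0.2287, 0.0473]
eef_rot: [0.701, 0.695, 0.104, 0.125]
contact_force: [-44.0, -4.5, 29.7]
opening: 0.598
```

```bash
python3 st.py; python3 cs.py
```

```text
28.85 q [-0.049  1.316 -1.328  2.313  1.756  1.474 -0.812] pos [0.431 0.229 0.047] jawx [ 0.013  1.    -0.027] yaw 1.557762697671342 z [ 0.32  -0.03  -0.947] F [-44.022  -4.454  29.723] 0.5977728372934615
(193, 229) [0.529 0.207] [0.621 0.164]
(167, 242) [0.529 0.265] [0.622 0.231]
(175, 271) [0.458 0.287] [0.54  0.257]
(197, 262) [0.452 0.244] [0.533 0.207]
(199, 233) [0.513 0.203] [0.603 0.16 ]
```

>>> move_arm:
  targets:
    - [[0, 0, 0, -0.012, 0, 0, 0.6], [0, 0, 0, -0.012, -0.003, 0.005, 0.6], [0, 0, 0, 0, -0.004, 0.025, 0.6], [0, 0, 0, 0, -0.004, 0.025, 0.6], [0, 0, 0, 0, 0, 0, 0.6]]

```text
clock: 29.4
tool_pos: [0.4091, 0.2203, 0.1058]
eef_rot: [0.7, 0.694, 0.109, 0.125]
contact_force: [0.8, 0.7, -0.7]
opening: 0.6
```

```bash
python3 st.py; python3 cs.py; python3 - <<'E'
from h import *
c=r.snapshot("scene");t=r.snapshot("top");w=r.snapshot("wrist")
im=np.hstack([cv2.resize(c["frame"][200:320,130:290],(560,420)),w["frame"]]);save({"frame":cv2.resize(im,(800,300))},"p8");save(c,"c8")
E
```

```text
29.4 q [-0.048  1.186 -1.402  2.376  1.626  1.442 -0.853] pos [0.409 0.22  0.106] jawx [ 0.012  1.    -0.02 ] yaw 1.5587093700049093 z [ 0.326 -0.023 -0.945] F [ 0.751  0.702 -0.699] 0.5997556505626148
(207, 223) [0.526 0.176] [0.618 0.129]
(168, 241) [0.53  0.262] [0.623 0.227]
(170, 257) [0.493 0.278] [0.58  0.246]
(205, 247) [0.475 0.213] [0.559 0.171]
```

View pics/p8.png

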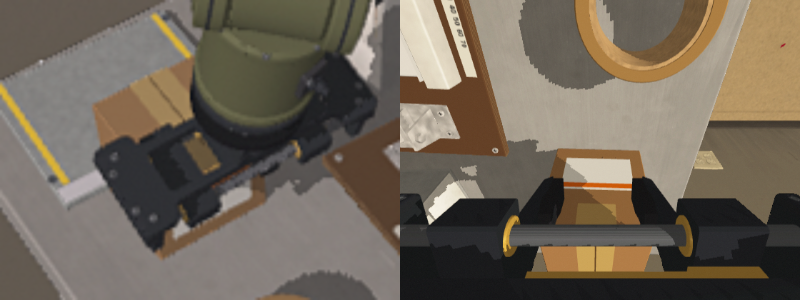

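The views show the carton standing at the step, between the lines, with its label face toward the fingers. The far-left top corner puts its centre at (0.485, 0.212) with yaw about −0.04. I'll tip it now.

>>> move_arm:
  targets:
    - [[0, 0, 0, 0.01, -0.006, -0.001, 0.6], [0, 0, 0, 0.012, -0.002, -0.001, 0.6], [0, 0, 0, 0.01, 0, 0, 0.6], [0, 0, 0, 0.012, 0, 0, 0.6], [0, 0, 0, 0.012, 0, 0.002, 0.6]]

```text
clock: 30.1
tool_pos: [0.4469, 0.2121, 0.0984]
eef_rot: [0.695, 0.704, 0.094, 0.11]
contact_force: [-43.9, -6.6, 48.7]
opening: 0.6
```

```bash
python3 st.py; python3 cs.py
```

```text
30.1 q [ 0.05   1.205 -1.391  2.27   1.625  1.389 -0.634] pos [0.447 0.212 0.098] jawx [-0.009  1.    -0.024] yaw 1.5794447162893477 z [ 0.286 -0.02  -0.958] F [-43.868  -6.564  48.693] 0.5997053491722907
(232, 258) [0.421 0.187] [0.498 0.141]
(227, 258) [0.427 0.194] [0.504 0.15 ]
(227, 274) [0.395 0.215] [0.468 0.174]
(199, 289) [0.397 0.273] [0.471 0.241]
(191, 274) [0.435 0.268] [0.513 0.234]
(184, 287) [0.417 0.293] [0.493 0.263]
(195, 297) [0.387 0.288] [0.458 0.257]
(234, 276) [0.384 0.207] [0.455 0.165]
```

>>> move_arm:
  targets:
    - [[0, 0, 0, 0.003, 0, 0.008, 0.6], [0, 0, 0, 0.008, 0, 0.007, 0.6], [0, 0, 0, 0.008, 0, 0.006, 0.6]]

```text
clock: 30.45
tool_pos: [0.4622, 0.2123, 0.1173]
eef_rot: [0.693, 0.707, 0.091, 0.106]
contact_force: [-0.7, 1.2, -0.7]
opening: 0.601
```

```bash
python3 st.py; python3 cs.py
```

```text
30.45 q [ 0.081  1.164 -1.398  2.217  1.575  1.354 -0.536] pos [0.462 0.212 0.117] jawx [-0.016  1.    -0.024] yaw 1.5871820920767568 z [ 0.277 -0.019 -0.961] F [-0.719  1.173 -0.741] 0.6014662734981554
(227, 246) [0.452 0.178] [0.533 0.131]
(222, 247) [0.455 0.187] [0.537 0.141]
(227, 263) [0.417 0.201] [0.493 0.157]
(225, 268) [0.409 0.21 ] [0.484 0.168]
(195, 283) [0.413 0.272] [0.488 0.239]
(187, 260) [0.468 0.257] [0.551 0.221]
(180, 272) [0.451 0.281] [0.532 0.25 ]
(172, 267) [0.47  0.287] [0.553 0.256]
(174, 276) [0.449 0.295] [0.53  0.265]
(193, 292) [0.398 0.285] [0.471 0.254]
(233, 271) [0.395 0.203] [0.467 0.159]
```

>>> move_arm:
  targets:
    - [[0, 0, 0, 0.008, 0, 0.006, 0.6], [0, 0, 0, 0.008, 0, 0.004, 0.6], [0, 0, 0, 0.008, 0, 0.003, 0.6]]

```text
clock: 30.8
tool_pos: [0.4864, 0.2116, 0.1276]
eef_rot: [0.694, 0.707, 0.089, 0.106]
contact_force: [-0.5, 0.0, -0.3]
opening: 0.603
```

```bash
python3 st.py; python3 cs.py
```

```text
30.8 q [ 0.111  1.151 -1.399  2.148  1.548  1.342 -0.434] pos [0.486 0.212 0.128] jawx [-0.015  1.    -0.026] yaw 1.58626374654727 z [ 0.273 -0.021 -0.962] F [-0.459  0.022 -0.288] 0.6030440937762833
(221, 234) [0.485 0.17 ] [0.57  0.122]
(217, 235) [0.487 0.178] [0.573 0.131]
(224, 258) [0.43  0.199] [0.508 0.155]
(193, 275) [0.431 0.266] [0.509 0.232]
(184, 259) [0.473 0.26 ] [0.557 0.225]
(183, 246) [0.502 0.245] [0.59  0.208]
(176, 249) [0.503 0.26 ] [0.592 0.225]
(175, 257) [0.487 0.271] [0.574 0.238]
(168, 259) [0.491 0.284] [0.578 0.253]
(175, 277) [0.446 0.294] [0.527 0.265]
(190, 285) [0.415 0.282] [0.49 0.25]
(230, 264) [0.412 0.198] [0.487 0.154]
```

>>> move_arm:
  targets:
    - [[0, 0, 0, 0.008, 0, 0.003, 0.6], [0, 0, 0, 0.008, 0, 0.001, 0.6], [0, 0, 0, 0.008, 0, 0, 0.6], [0, 0, 0, 0.006, 0, 0, 0.6]]

```text
clock: 31.25
tool_pos: [0.518, 0.211, 0.1288]
eef_rot: [0.694, 0.707, 0.087, 0.106]
contact_force: [-0.5, -0.3, -0.1]
opening: 0.599
```

```bash
python3 st.py; python3 cs.py
```

```text
31.25 q [ 0.136  1.16  -1.389  2.066  1.543  1.336 -0.329] pos [0.518 0.211 0.129] jawx [-0.014  0.999 -0.029] yaw 1.584705365589501 z [ 0.271 -0.024 -0.962] F [-0.453 -0.334 -0.146] 0.5993804241306326
(212, 224) [0.518 0.17 ] [0.609 0.122]
(208, 228) [0.513 0.182] [0.603 0.136]
(217, 243) [0.47  0.189] [0.553 0.144]
(185, 260) [0.47 0.26] [0.554 0.225]
(172, 239) [0.53  0.253] [0.623 0.217]
(174, 235) [0.537 0.245] [0.631 0.208]
(166, 238) [0.54  0.261] [0.634 0.227]
(166, 245) [0.524 0.27 ] [0.615 0.237]
(160, 249) [0.522 0.284] [0.613 0.253]
(176, 278) [0.443 0.294] [0.523 0.264]
(215, 259) [0.438 0.214] [0.517 0.172]
(225, 250) [0.446 0.186] [0.526 0.141]
```

>>> move_arm:
  targets:
    - [[0, 0, 0, 0.008, 0, 0, 0.6], [0, 0, 0, 0.008, 0, 0, 0.6], [0, 0, 0, 0.006, 0, 0, 0.6], [0, 0, 0, 0, 0, 0, 0.6]]

```text
clock: 31.7
tool_pos: [0.5428, 0.2106, 0.1282]
eef_rot: [0.695, 0.706, 0.087, 0.106]
contact_force: [-0.1, -0.6, -0.1]
opening: 0.601
```

```bash
python3 st.py; python3 cs.py
```

```text
31.7 q [ 0.149  1.171 -1.381  2.002  1.542  1.332 -0.254] pos [0.543 0.211 0.128] jawx [-0.012  1.    -0.029] yaw 1.5826373617561378 z [ 0.271 -0.025 -0.962] F [-0.06  -0.558 -0.061] 0.6006264720320188
(204, 217) [0.544 0.172] [0.639 0.124]
(200, 218) [0.546 0.18 ] [0.641 0.134]
(206, 227) [0.518 0.184] [0.609 0.138]
(174, 244) [0.517 0.256] [0.607 0.221]
(162, 229) [0.565 0.256] [0.663 0.221]
(159, 237) [0.55  0.271] [0.646 0.238]
(153, 239) [0.552 0.283] [0.648 0.251]
(155, 248) [0.53 0.29] [0.622 0.26 ]
(176, 277) [0.445 0.293] [0.525 0.263]
(218, 257) [0.439 0.206] [0.518 0.164]
(216, 231) [0.497 0.174] [0.585 0.126]
```

>>> move_arm:
  targets:
    - [[0, 0, 0, 0.012, 0, 0, 0.6], [0, 0, 0, 0.012, 0, 0, 0.6], [0, 0, 0, 0, 0, 0, 0.6]]

```text
clock: 32.05
tool_pos: [0.566, 0.2109, 0.1282]
eef_rot: [0.694, 0.707, 0.087, 0.106]
contact_force: [-0.1, -0.2, -0.0]
opening: 0.602
```

```bash
python3 st.py; python3 cs.py; python3 - <<'E'
from h import *
c=r.snapshot("scene");w=r.snapshot("wrist");save(c,"c9")
for x,y,z in((.523,.262,.008),(.523,.262,.095),(.523,.162,.095),(.631,.262,.095),(.631,.162,.095)):print((x,y,z),np.round(proj(c,(x,y,z))))
im=np.hstack([cv2.resize(c["frame"][190:310,120:280],(560,420)),w["frame"]]);save({"frame":cv2.resize(im,(800,300))},"p9")
E
```

```text
32.05 q [ 0.158  1.181 -1.374  1.939  1.538  1.328 -0.18 ] pos [0.566 0.211 0.128] jawx [-0.015  0.999 -0.029] yaw 1.5856544736210914 z [ 0.27  -0.024 -0.963] F [-0.055 -0.182 -0.033] 0.6020571858841314
(199, 211) [0.565 0.171] [0.662 0.124]
(195, 216) [0.557 0.185] [0.654 0.14 ]
(206, 228) [0.516 0.185] [0.606 0.139]
(174, 244) [0.517 0.256] [0.607 0.221]
(164, 232) [0.556 0.257] [0.652 0.221]
(161, 219) [0.591 0.244] [0.692 0.207]
(153, 222) [0.593 0.261] [0.695 0.227]
(151, 235) [0.564 0.281] [0.662 0.249]
(154, 246) [0.535 0.29 ] [0.629 0.259]
(176, 277) [0.445 0.293] [0.525 0.263]
(218, 257) [0.439 0.206] [0.518 0.164]
(216, 231) [0.497 0.174] [0.585 0.126]
(0.523, 0.262, 0.008) [275. 176.]
(0.523, 0.262, 0.095) [248. 171.]
(0.523, 0.162, 0.095) [225. 214.]
(0.631, 0.262, 0.095) [216. 145.]
(0.631, 0.162, 0.095) [196. 187.]
```

View pics/p9.png

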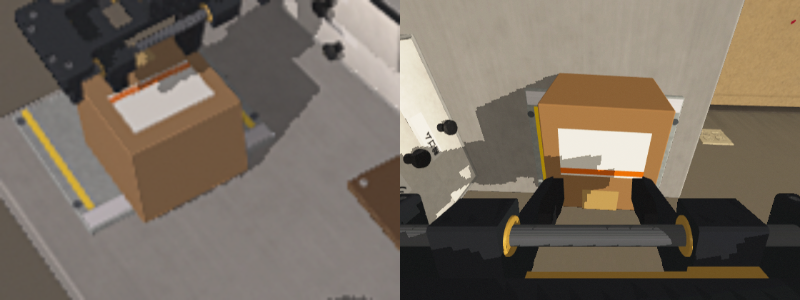

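The views show the carton lying on the deck between the yellow lines with its white label up, clear of the hand. I'll retreat upward and do a final check.

>>> move_arm:
  targets:
    - [[0, 0, 0, -0.005, 0, 0.03, 0.6], [0, 0, 0, -0.01, 0, 0.04, 0.6], [0, 0, 0, -0.01, 0, 0.045, 0.6], [0, 0, 0, -0.02, -0.03, 0.03, 0.6], [0, 0, 0, -0.02, -0.04, 0.01, 0.6]]

```text
clock: 32.7
tool_pos: [0.493, 0.145, 0.2842]
eef_rot: [0.69, 0.712, 0.085, 0.102]
contact_force: [0.9, -1.0, 0.2]
opening: 0.597
```

>>> move_arm:
  targets:
    - [[0, 0, 0, -0.01, -0.045, 0, 0.6], [0, 0, 0, -0.01, -0.045, 0, 0.6], [0, 0, 0, 0, -0.045, 0, 0.6], [0, 0, 0, 0, -0.03, 0, 0.6], [0, 0, 0, 0, 0, 0, 0.6]]

```text
clock: 33.2
tool_pos: [0.4641, -0.0288, 0.2856]
eef_rot: [0.687, 0.714, 0.082, 0.105]
contact_force: [0.9, 0.3, 0.1]
opening: 0.599
```

```bash
python3 st.py; python3 cs.py; python3 - <<'E'
from h import *
np.set_printoptions(precision=3,suppress=True)
c=r.snapshot("scene");t=r.snapshot("top");save(c,"c10");save(t,"t10")
for n,z in(("carton",.095),("stapler",.03),("pack",.031),("packing_tape",.048),("date_stamp",.06),("glue_stick",.06)):
  print(n,[[(np.round(x["centre"]),round(x["score"],2),atz(p,x["centre"],z)[:2]) for x in r.find_in(p,n)[:1]] for p in(t,c)])
E
```

```text
33.2 q [ 0.797  0.695 -1.451  2.181  1.131  0.974  0.327] pos [ 0.464 -0.029  0.286] jawx [-0.033  0.999 -0.038] yaw 1.603617548223662 z [ 0.263 -0.028 -0.965] F [0.905 0.298 0.063] 0.5994768884276054
(190, 201) [0.601 0.171] [0.704 0.123]
(148, 219) [0.606 0.265] [0.71  0.231]
(154, 246) [0.535 0.29 ] [0.629 0.259]
(176, 277) [0.445 0.293] [0.525 0.263]
(218, 257) [0.439 0.206] [0.518 0.164]
(216, 231) [0.497 0.174] [0.585 0.126]
carton [[(array([174., 206.]), 0.95, array([0.549, 0.204]))], [(array([235., 369.]), 0.43, array([ 0.316, -0.072]))]]
stapler [[(array([161., 286.]), 0.22, array([0.597, 0.031]))], [(array([226., 348.]), 0.79, array([ 0.397, -0.103]))]]
pack [[], [(array([208., 375.]), 0.89, array([ 0.402, -0.19 ]))]]
packing_tape [[(array([298., 178.]), 0.59, array([0.279, 0.267]))], [(array([337., 240.]), 0.82, array([0.305, 0.251]))]]
date_stamp [[(array([171., 384.]), 0.51, array([ 0.568, -0.19 ]))], [(array([153., 329.]), 0.52, array([ 0.588, -0.212]))]]
glue_stick [[], [(array([170., 344.]), 0.96, array([ 0.521, -0.198]))]]
```

```bash
python3 -c "
from plant import r
print(r.finish_job(), r.get_state()['clock'])"
```

```text
the job is handed in; nothing more can be done
the job is handed in; nothing more can be done
```

The job is handed in at about 34 s of the 72 s allowed; no verdict is reported.

**What I did:**
- **Stapler and pack:** I laid both flat on the green mat, side by side. The stapler is at about (0.40, −0.11) and the pack at about (0.40, −0.20).
- **Carton slide:** I pushed it, without lifting, square against the step with two open fingers.
- **Carton tip:** I tipped it over the step, following its rising edge upward.

**Last checks:**
- **Carton:** It lies on the deck with its label up and between the lines. By my estimate it is within about 5 mm of the middle line, about 0.04 rad off square, and its underside is about 15 mm before the step.
- **Bystanders:** The tape roll, date stamp and glue stick appear unmoved by the detector. Its positions scatter by about 10–20 mm.
- **Hand:** It ended clear of everything.

**What went wrong or disagreed:**
- The first attempt to lower the stapler stopped at a joint limit, with about 6 N on the tool. The stapler may have touched the drawer box there. I lifted it and turned the hand half round to finish.
- The wrist force reached about 53 N in a hard push against the step. It reached about 66 N when the first tipping stroke jammed, before I changed the path. The 40 N limit covers only the arm and the gripper's body; I took these as finger contact but could not confirm it.
- Some final top-view detections were missed or wrong because the arm was in the way. There, I relied on the scene view and on the top and wrist pictures taken right after placing.

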